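# Lay out the radio-mic kit beside the mixing console

### The arm

A 6-joint arm with a two-finger parallel gripper is mounted at the origin on the work surface. World frame = base frame: x ahead of the robot, y to its left, z up, the work surface at z = 0. Lengths are in m, angles in rad, forces in N, time in s.
With the tool pointing down it reaches from about 0.3 to 0.95 m from the base axis. Payload 3.1 kg.
Tool frame: the origin (TCP) lies between the finger pads; the fingertips stand tip_extent ahead of it and the grasp point (between the pads) lies 5 mm behind it (tip_extent is the distance from the TCP to the fingertips, in m); z points along the fingers, y is the direction in which the jaws open and shut (so a half turn about z gives the same grasp; the last joint's range is limited). The gripper opens to 85 mm and grips with 20 to 120 N. Pads are 22 mm wide; open, the fingers measure 114 mm over their backs; the gripper's body (76 mm by 85 mm) begins 54 mm behind the grasp point. The pads swing forward as they close: fully open they stand 13 mm farther back than shut.
Start: joints at [-1.339, 0.308, 1.634, -0, 1.2, -0.07], TCP at [0.186, -0.597, 0.245] pointing down, gripper open.
Joint ranges: [-3.06, 3.06], [-0.79, 1.96], [0.05, 2.63], [-1.19, 4.34], [0.05, 2.64], [-2.94, 2.94]. Speed limits (rad/s): [2.79, 2.79, 3.14, 3.14, 3.14, 3.14].

### API

Orientations are given as a 3x3 rotation matrix whose columns are the frame's x, y, z axes.
In Python, from workcell import state, get_image, camera_model, finish_job, tip_extent gives the robot as it stands.
- The arm moves only by the tool step_arm, never from a script. Its argument "rows" is a list of rows, each an object of numbers: "fingers": the finger opening in m, from 0 to 0.0854; "dx", "dy", "dz": the shift along the tool's x, y, z in m; "wx", "wy", "wz": the turn, a rotation vector about the tool's x, y, z in rad. A call has 1 to 5 rows; each row is the pose to reach, as a shift and turn from the pose measured when the call began, along the tool's axes at that moment; what a row does not reach only later rows make up. A row lasts 1/12 s, in which the tool goes at most 41.7 mm and 7.16 degrees, less where a joint would pass 70% of its speed; a pose out of reach is approached as far as the arm can. A call with a gripper value outside its range is refused whole. The fingers move at their own pace and stop on an object; "grip_force" is the grip in N (left out, the last holds). Time passes only in rows, so rows that repeat a pose let the fingers close. It gives the time, the measured TCP pose, the force and the opening at its end, in the units of the state.
- state(): the state, without advancing time (a new reading comes with each control period).
- get_image(name): name is "scene" or "top" or "wrist"; returns the picture (400x640x3 uint8, red, green, blue); there is no depth.
- camera_model(name): a dict with "camera_matrix" (3x3 intrinsics, pixels), "dist_coeffs" ([k1, k2, p1, p2, k3] as OpenCV has them; the pictures are not rectified), "position" and "rotation" of the camera in the world. Camera axes: x right, y up, looking along -z (the intrinsics and any distortion apply to the point x, -y, -z); pixel columns grow to the right and rows downward; lengths in m; the calibration is good to about 2 mm. A picture is of the moment at which its call begins: read the wrist's pose just before it. camera_model takes no time and is no camera call; for the wrist camera it gives the pose at the moment of the call.
- finish_job(): hands the job in, once; it reports no verdict.
The state is a dict: "t": time; "q": joint angles; "qvel": joint speeds; "tau": joint torques, N m; "eef_pos": TCP position; "tool_rot": TCP orientation; "ft_force": force on the tool from outside, world axes, zero at the start; "moment": the same for the moment, N m; "finger_gap": finger opening in m.
Only numpy, scipy, OpenCV 4.12 (cv2) and the standard library are available. Lean on these libraries where they do the work, as an engineer would, in place of code of your own. Each camera call takes 0.05 s, during which the arm holds its last target.

### The job

Lay out the radio-mic kit on the desk along the robot's side of the low shelf: the blue belt pack centred in front of the blue-topped receiver and the green pack centred in front of the green-topped one, each lying flat, pointing lengthwise straight at the shelf, with about 3 cm of clear desk between pack body and shelf edge. Put the yellow battery case midway between the two packs, in line with them and turned the same way, and stand the brass tin upright on the middle of its lid. Leave the red pack, the spray bottle and the wipes can where they are, and let go of everything.

Things in the scene. Friction and masses are not known exactly. Their poses are not given: they have to be found in the camera images.
- blue_pack_mid (a point): Centre (half-way up, 15 mm above its underside) of the blue belt-pack radio transmitter lying flat on the desk, body 80 mm long (its x) by 54 mm wide (its y) by 30 mm high (its z), dark label on top; a 10 mm thick antenna stub sticks out 12 mm at its +x end. To be moved
- green_pack_mid (a point): Centre (half-way up, 15 mm above its underside) of the green belt-pack radio transmitter lying flat on the desk, body 80 mm long (its x) by 54 mm wide (its y) by 30 mm high (its z), dark label on top; a 10 mm thick antenna stub sticks out 12 mm at its +x end. To be moved
- battery_case_mid (a point): Centre (half-way up, 21 mm above its underside) of the yellow battery case, a closed box with a dark lid line, 80 mm long (its x), 60 mm wide (its y), 42 mm high (its z), flat lid. To be moved
- tin_mid (a point): Centre (half-way up, 15 mm above its underside) of the round brass tin, closed, standing upright, 50 mm in diameter, 30 mm high. To be moved
- shelf: Low wooden shelf fixed on the far side of the desk, 140 mm deep (its x), 420 mm long (its y), top 20 mm above the desk. Origin at the centre of its underside, at desk level; x points away from the robot, y to the robot's left (turned by up to 0.15 rad); its front edge, towards the robot, is at x = -70 mm. The receivers stand on it 120 mm either side of its centre
- rx_blue: The blue-topped receiver, a dark metal box fixed on the shelf with a blue top panel and a blue window in its front; 120 mm deep (x), 150 mm wide (y), 42 mm high, two thin antennas up to 110 mm high at its back. Origin at the centre of its underside, 20 mm above the desk; x points away from its front face, to the back, y along the shelf, same directions as the shelf's. Its front is set back 10 mm from the shelf's front edge. It may stand at either end of the shelf
- rx_green: The green-topped receiver, a dark metal box fixed on the shelf with a green top panel and a green window in its front; 120 mm deep (x), 150 mm wide (y), 42 mm high, two thin antennas up to 110 mm high at its back. Origin at the centre of its underside, 20 mm above the desk; x points away from its front face, to the back, y along the shelf, same directions as the shelf's. Its front is set back 10 mm from the shelf's front edge. It may stand at either end of the shelf
- red_pack: Red belt pack, same shape and size as the blue and green ones (80 x 54 x 30 mm and stub); origin at the centre of its underside. Not part of the job: leave it alone
- spray_bottle: White spray bottle with a red trigger head, standing loose on the desk, 72 mm in diameter, 205 mm high; the nozzle reaches 62 mm from the bottle's axis. Origin at the centre of its underside. Leave it alone
- wipes_can: Round can of wipes standing loose on the desk, 80 mm in diameter, 150 mm high; origin at the centre of its underside. Leave it alone
Things that resemble listed ones, but are neither listed nor needed, are in the scene too. Of the things shaped like the part that bears tin_mid, the brass one is meant.

How it is judged:
At the end, for the whole second after the job is handed in: Packs flat on the desk, 140 +-20 mm before and within 15 mm of the middle of their receiver; case 140 +-20 mm before the shelf centre, within 18 mm of midway; all turned within 0.2 rad; tin upright within 13 mm of the lid's middle; all released, at rest; bystanders within 25 mm, upright (x of blue_pack_mid in the frame of rx_blue between -0.16 and -0.12 m and y of blue_pack_mid in the frame of rx_blue between -0.015 and 0.015 m and angle between the x axis of blue_pack_mid and the x axis of rx_blue, either way round below 0.2 rad and angle between each of blue_pack_mid, green_pack_mid, battery_case_mid, tin_mid's own z axis and vertical below 0.12 rad and height (world z) of each of blue_pack_mid, green_pack_mid below 0.022 m and x of green_pack_mid in the frame of rx_green between -0.16 and -0.12 m and y of green_pack_mid in the frame of rx_green between -0.015 and 0.015 m and angle between the x axis of green_pack_mid and the x axis of rx_green, either way round below 0.2 rad and x of battery_case_mid in the frame of shelf between -0.16 and -0.12 m and y of battery_case_mid in the frame of shelf between -0.018 and 0.018 m and angle between the x axis of battery_case_mid and the x axis of shelf, either way round below 0.2 rad and height (world z) of battery_case_mid below 0.028 m and horizontal distance between tin_mid and battery_case_mid below 0.013 m and z of tin_mid in the frame of battery_case_mid between 0.03 and 0.043 m and linear speed of each of blue_pack, green_pack, battery_case, tin below 0.02 m/s and distance of each of red_pack, spray_bottle, wipes_can from where it was at the start of the episode below 0.025 m and angle between each of spray_bottle, wipes_can's own z axis and vertical below 0.15 rad); the robot touches nothing.
It fails at once if the red pack is pushed more than 25 mm from its place (distance of red_pack from where it was at the start of the episode above 0.025 m).
It fails at once if the spray bottle is pushed more than 25 mm from its place or tipped (distance of spray_bottle from where it was at the start of the episode above 0.025 m or angle between spray_bottle's own z axis and vertical above 0.3 rad).
It fails at once if the wipes can is pushed more than 25 mm from its place or tipped (distance of wipes_can from where it was at the start of the episode above 0.025 m or angle between wipes_can's own z axis and vertical above 0.3 rad).
It also fails if it takes over 106 s, if anything falls off the work surface, if the arm or the gripper's body presses on something with over 40 N, if the wrist force passes 120 N, or if a joint passes its speed limit or range.

## Working session

There is one attempt and no reset: what is moved stays moved. The work goes in short steps, Python scripts to look and compute and a tool call to move; the robot and the scene stay as the last step left them, time stands still between calls to the robot, and variables do not carry over. Pictures are saved under pics/ and viewed, and the job is handed in when it is done.

Besides the shell and the picture viewer there is one more tool, called after ">>>" by a JSON object that holds its "api" and its "payload". step_arm: Moves the arm, as the interface text tells. Its arguments: {"type":"object","properties":{"rows":{"type":"array","items":{"type":"object","properties":{"fingers":{"type":"number"},"dx":{"type":"number"},"dy":{"type":"number"},"dz":{"type":"number"},"wx":{"type":"number"},"wy":{"type":"number"},"wz":{"type":"number"}}}},"grip_force":{"type":"number"}},"required":["rows"]}

```bash
ls; mkdir -p pics; cat > h.py <<'E'
import numpy as np, cv2
from workcell import state, get_image, camera_model, tip_extent
def cam(n):
    m=camera_model(n); return np.array(m["camera_matrix"],float),np.array(m["dist_coeffs"],float),np.array(m["position"],float),np.array(m["rotation"],float)
def ray(m,uv):
    K,D,p,R=m
    u=cv2.undistortPoints(np.array(uv,float).reshape(-1,1,2),K,D).reshape(-1,2)
    d=np.c_[u[:,0],-u[:,1],-np.ones(len(u))]@R.T
    return p,d
def onplane(m,uv,z):
    p,d=ray(m,uv); s=(z-p[2])/d[:,2]; return p+d*s[:,None]
def proj(m,X):
    K,D,p,R=m
    c=(np.array(X,float).reshape(-1,3)-p)@R; c=c*[1,-1,-1]
    return cv2.projectPoints(c.reshape(-1,1,3),np.zeros(3),np.zeros(3),K,D)[0].reshape(-1,2)
def save(n,im): cv2.imwrite(n,cv2.cvtColor(im,cv2.COLOR_RGB2BGR))
E
python3 - <<'E'
from h import *
print(state(),tip_extent if not callable(tip_extent) else tip_extent())
for n in("scene","top","wrist"):
    m=cam(n);print(n,m[2].round(3),m[3].round(3).tolist(),m[0].round(1).tolist(),m[1])
    im=get_image(n);save(f"pics/{n}0.png",im);np.save(f"{n}0.npy",im)
E
```

```text
pics
{'t': 0.0, 'q': array([-1.33873350e+00,  3.09012381e-01,  1.63516485e+00,  1.08193005e-05,
        1.19965823e+00, -6.96820876e-02]), 'qvel': array([-4.79785100e-04,  7.45114468e-04, -8.20483934e-04,  6.52972517e-04,
       -2.86442526e-03,  8.36823519e-05]), 'tau': array([ 7.08172756e-04, -4.15246439e+01, -2.76659882e+01, -1.21778180e-04,
        1.00195315e-02,  9.92478505e-06]), 'eef_pos': array([ 0.18555288, -0.59601961,  0.24405275]), 'tool_rot': array([[ 9.54820588e-01,  2.97182416e-01, -5.05999602e-04],
       [ 2.97182801e-01, -9.54818102e-01,  2.18500023e-03],
       [ 1.66206068e-04, -2.23665758e-03, -9.99997485e-01]]), 'ft_force': array([-0.04367536,  0.04955606, -0.59038692]), 'moment': array([-0.0036127 , -0.00335077, -0.02349191]), 'finger_gap': 0.08556682111524064} 0.014
scene [ 1.104 -0.67   1.022] [[0.746, -0.496, 0.445], [0.666, 0.544, -0.51], [0.011, 0.676, 0.736]] [[463.8, 0.0, 319.5], [0.0, 463.8, 198.0], [0.0, 0.0, 1.0]] [-0.1311841  0.         0.         0.         0.       ]
top [0.369 0.013 1.159] [[0.017, 0.991, -0.132], [-1.0, 0.02, 0.024], [0.026, 0.132, 0.991]] [[381.0, 0.0, 321.5], [0.0, 381.0, 199.7], [0.0, 0.0, 1.0]] [0.02081592 0.         0.         0.         0.        ]
wrist [ 0.265 -0.571  0.373] [[0.297, 0.905, 0.306], [-0.955, 0.282, 0.092], [-0.003, -0.32, 0.947]] [[339.0, 0.0, 321.8], [0.0, 339.0, 206.0], [0.0, 0.0, 1.0]] [-0.00155145  0.          0.          0.          0.        ]
```

View pics/scene0.png

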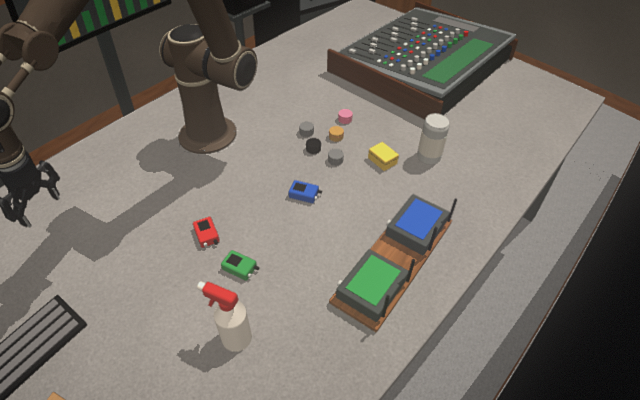

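View pics/top0.png

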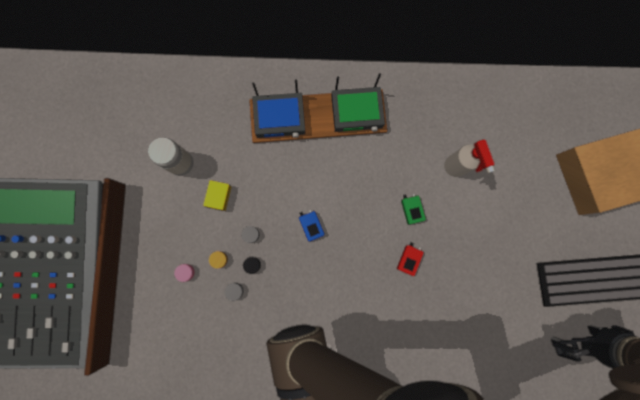

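View pics/wrist0.png

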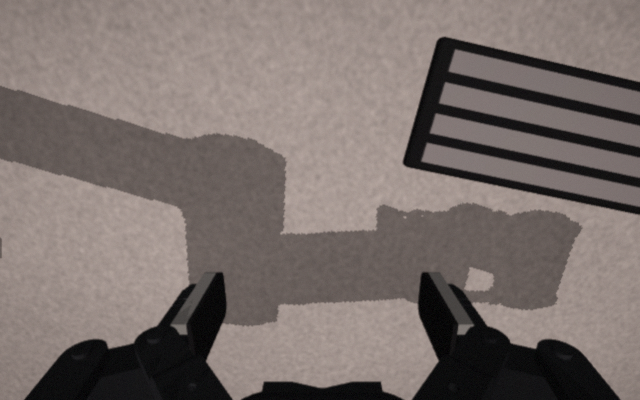

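Scene: blue receiver at (420,222), green at (373,278); packs: blue (304,190), green (239,265), red (206,231); yellow case (383,155). Top: blue pack (312,226), green (414,209), red (410,261), case (216,195). Round candidates in top: pink (184,273), orange-gold (218,260), black (252,265), greys (251,234) and (233,291). I'll enlarge to check which is brass and measure.

```bash
python3 - <<'E'
from h import *
t=np.load("top0.npy");s=np.load("scene0.npy")
a=cv2.resize(t[215:310,165:275],None,fx=4,fy=4,interpolation=cv2.INTER_CUBIC)
b=cv2.resize(s[100:175,285:410],None,fx=3,fy=3,interpolation=cv2.INTER_CUBIC)
o=np.zeros((380,820,3),np.uint8);o[:380,:440]=a;o[:225,445:820]=b;save("pics/crop1.png",o[:, :800])
m=cam("top");hsv=cv2.cvtColor(t,cv2.COLOR_RGB2HSV)
def comps(lo,hi,z,amin=30):
    k=cv2.inRange(hsv,lo,hi)
    k=cv2.morphologyEx(k,cv2.MORPH_CLOSE,np.ones((9,9)))
    cs,_=cv2.findContours(k,cv2.RETR_EXTERNAL,cv2.CHAIN_APPROX_NONE)
    for c in cs:
        if cv2.contourArea(c)<amin: continue
        w=onplane(m,c.reshape(-1,2),z)[:,:2]
        r=cv2.minAreaRect((w*1000).astype(np.float32))
        M=cv2.moments(c);print("  px",round(M['m10']/M['m00']),round(M['m01']/M['m00']),"rect",np.round(r[0],1),np.round(r[1],1),round(r[2],1),"hsv",hsv[int(M['m01']/M['m00']),int(M['m10']/M['m00'])])
print("blue");comps((105,130,60),(125,255,255),.03);print("rxblue");comps((105,130,60),(125,255,255),.062)
print("green");comps((50,120,50),(75,255,255),.03);print("rxgreen");comps((50,120,50),(75,255,255),.062)
print("red");comps((0,170,80),(6,255,255),.03)
print("yellow");comps((24,150,80),(33,255,255),.042)
print("orange");comps((8,120,100),(23,255,255),.03)
E
```

```text
blue
  px 15 239 rect [389.  856.7] [17.7 19. ] 6.9 hsv [109 192 145]
  px 311 226 rect [441.5  15.3] [78.6 51.1] 22.8 hsv [113 102  55]
  px 277 115 rect [773.5 122.3] [115.8 124.5] 6.3 hsv [109 199 145]
rxblue
  px 15 239 rect [388.4 832.8] [17.2 18.4] 6.9 hsv [109 192 145]
  px 311 226 rect [439.4  15.2] [76.4 49.7] 22.8 hsv [113 102  55]
  px 277 115 rect [762.  119.2] [112.5 121. ] 6.3 hsv [109 199 145]
green
  px 413 210 rect [ 496.5 -289. ] [78.2 53.7] 15.0 hsv [66 95 43]
  px 357 109 rect [ 798.7 -123.8] [115.3 123.7] 6.2 hsv [ 67 175 121]
rxgreen
  px 413 210 rect [ 492.9 -280.5] [76.  52.2] 15.0 hsv [66 95 43]
  px 357 109 rect [ 786.5 -119.9] [112.  120.2] 6.2 hsv [ 67 175 121]
red
  px 410 260 rect [ 346.3 -277.9] [53.6 77.3] 67.4 hsv [ 3 62 37]
  px 482 154 rect [ 668.  -499.3] [86.  54.7] 17.7 hsv [  1 221 141]
yellow
  px 216 195 rect [525.7 295.5] [59.8 78. ] 79.4 hsv [ 31 197 162]
orange
  px 217 259 rect [338.3 286.2] [43.  46.4] 0.9 hsv [ 21 168 159]
  px 612 170 rect [ 628.5 -918.6] [209.2 213.6] 17.1 hsv [ 15 141 146]
  px 256 127 rect [735.4 175.5] [174.2  88.2] 46.4 hsv [30 12 66]
  px 321 115 rect [783.9 -14.3] [134.3 135.3] 6.3 hsv [ 13 166 120]
```

View pics/crop1.png

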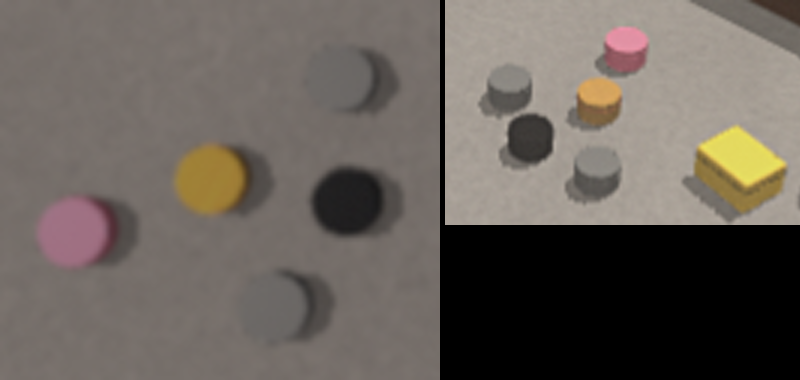

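View pics/sh_t.png

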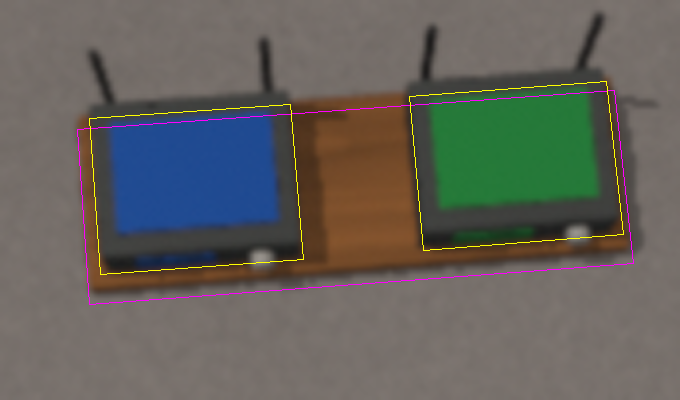

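View pics/sh_s.png

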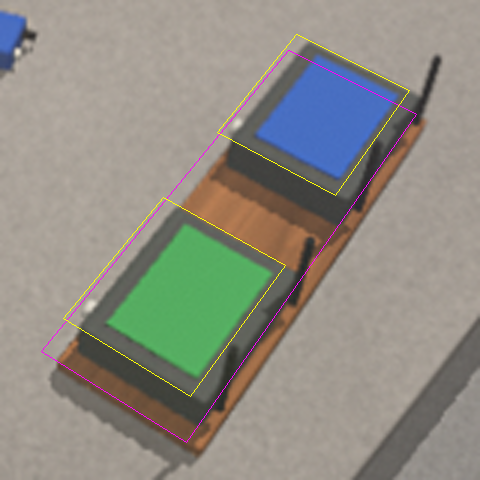

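The overlay (top and scene) shows my receiver model ~8 mm too near, because the closing merged the front windows into the panels. Redo with the panels alone and the shelf's front edge.

```bash
python3 - <<'E'
from h import *
s=np.load("scene0.npy");t=np.load("top0.npy")
for nm,im,boxes in(("top",t,((245,90,307,140),(328,80,388,130))),("scene",s,((385,190,460,250),(330,245,415,320)))):
    m=cam(nm);hsv=cv2.cvtColor(im,cv2.COLOR_RGB2HSV);cc=[]
    for (lo,hi),(x0,y0,x1,y1) in zip((((105,130,60),(125,255,255)),((50,120,50),(75,255,255))),boxes):
        k=cv2.inRange(hsv,lo,hi);z=np.zeros_like(k);z[y0:y1,x0:x1]=k[y0:y1,x0:x1]
        cs,_=cv2.findContours(z,cv2.RETR_EXTERNAL,cv2.CHAIN_APPROX_NONE);c=max(cs,key=cv2.contourArea)
        w=onplane(m,c.reshape(-1,2),.062)[:,:2];r=cv2.minAreaRect((w*1000).astype(np.float32));print(nm,np.round(r[0],1),np.round(r[1],1),r[2]);cc.append(np.array(r[0]))
    d=cc[0]-cc[1];print(" sep",np.linalg.norm(d),"theta",np.arctan2(-d[0],d[1]),"mid",(cc[0]+cc[1])/2)
# shelf front edge in top: brown->grey along columns between 255..385
m=cam("top");hsv=cv2.cvtColor(t,cv2.COLOR_RGB2HSV);P=[]
for u in range(260,378,4):
    col=hsv[125:150,u,1].astype(float); 
    v=np.nonzero(col>90)[0]
    if len(v): P.append((u,125+v.max()+.5))
w=onplane(m,P,.0)[:,:2];w2=onplane(m,P,.02)[:,:2]
for q in(w,w2):
    a,b=np.polyfit(q[:,1],q[:,0],1);print("front edge x at y=0",b,"theta",-np.arctan(a),"res",np.std(q[:,0]-a*q[:,1]-b))
E
```

```text
top [774.8 120.6] [ 86.7 121. ] 6.282469272613525
top [ 799.8 -118.5] [ 85.3 120.2] 6.120609760284424
 sep 240.3535153413897 theta 0.10425375689937277 mid [787.29452515   1.06357956]
scene [773.8 121.8] [ 84.2 120.4] 5.861684799194336
scene [ 799.2 -117.1] [ 83.  119.1] 6.324577331542969
 sep 240.15185655458765 theta 0.1060035551038765 mid [786.47784424   2.35091782]
front edge x at y=0 0.7197043837274616 theta 0.10691935455569142 res 0.000938944697849794
front edge x at y=0 0.7136674111551375 theta 0.10691935455568949 res 0.0009227354747749262
```

Shelf centre ≈ (0.787, 0.002), θ ≈ 0.105, consistent with both cameras and the front edge (0.716). Brass = the orange-gold tin at top (218,260): the only metallic-yellow one; the others are pink, black and grey. Starting with the green pack.

```bash
cat > go.py <<'E'
import sys
from h import *
from scipy.spatial.transform import Rotation as Ro
# go.py x y z yawdeg : delta in tool axes
x,y,z,yw=map(float,sys.argv[1:5]);a=np.radians(yw)
s=state();R=s["tool_rot"]
Rt=np.array([[np.cos(a),np.sin(a),0],[np.sin(a),-np.cos(a),0],[0,0,-1]])
d=R.T@(np.array([x,y,z])-s["eef_pos"]);w=Ro.from_matrix(R.T@Rt).as_rotvec()
print("t",round(s["t"],2),"d",d.round(4),"w",w.round(4),"rows",np.linalg.norm(d)/.0417,np.degrees(np.linalg.norm(w))/7.16, "F",s["ft_force"].round(1),"gap",round(s["finger_gap"],4))
E
python3 go.py 0.44 -0.30 0.245 15; python3 go.py 0.45 -0.30 0.245 15
```

```text
t 0.15 d [ 3.309e-01 -2.071e-01 -3.000e-04] w [-0.0019 -0.0001  0.04  ] rows 9.362363623398426 0.32061028955666815 F [ 0.3 -0.2 -0.4] gap 0.0853
t 0.15 d [ 3.405e-01 -2.042e-01 -3.000e-04] w [-0.0019 -0.0001  0.04  ] rows 9.520364642915363 0.32061028955666815 F [ 0.3 -0.2 -0.4] gap 0.0853
```

>>> {"api": "step_arm", "payload": {"rows": [{"dx": 0.2,"dy": -0.1},{"dx": 0.2,"dy": -0.1,"wz": 0.04},{"dx": 0.2,"dy": -0.1,"wz": 0.04},{"dx": 0.2,"dy": -0.1,"wz": 0.04},{"dx": 0.2,"dy": -0.1,"wz": 0.04}]}}

```text
invalid input at $.rows[0]: expected keys fingers, dx, dy, dz, wx, wy, wz
```

```bash
python3 go.py 0.47 -0.29 0.2 15
```

```text
t 0.15 d [ 0.3625 -0.2077  0.0447] w [-0.0019 -0.0001  0.04  ] rows 10.076712046232961 0.32061028955666815 F [ 0.3 -0.2 -0.4] gap 0.0853
```

>>> {"api": "step_arm", "payload": {"rows": [{"fingers": 0.085,"dx": 0.2,"dy": -0.115,"dz": 0.02,"wx": 0,"wy": 0,"wz": 0.04},{"fingers": 0.085,"dx": 0.2,"dy": -0.115,"dz": 0.02,"wx": 0,"wy": 0,"wz": 0.04},{"fingers": 0.085,"dx": 0.2,"dy": -0.115,"dz": 0.02,"wx": 0,"wy": 0,"wz": 0.04},{"fingers": 0.085,"dx": 0.2,"dy": -0.115,"dz": 0.02,"wx": 0,"wy": 0,"wz": 0.04},{"fingers": 0.085,"dx": 0.2,"dy": -0.115,"dz": 0.02,"wx": 0,"wy": 0,"wz": 0.04}]}}

```text
t: 0.57
eef_pos: [0.3271, -0.4425, 0.2262]
tool_rot: [[0.966, 0.258, -0.001], [0.258, -0.966, 0.002], [0.0, -0.002, -1.0]]
ft_force: [-0.3, -0.8, -0.5]
finger_gap: 0.0851
```

```bash
python3 go.py 0.47 -0.29 0.2 15
```

```text
t 0.57 d [ 0.1774 -0.1104  0.0264] w [-0.0023 -0.     -0.0008] rows 5.0511673775446795 0.01976251765881425 F [-0.3 -0.8 -0.5] gap 0.0851
```

>>> {"api": "step_arm", "payload": {"rows": [{"fingers": 0.085,"dx": 0.177,"dy": -0.11,"dz": 0.026,"wx": 0,"wy": 0,"wz": 0},{"fingers": 0.085,"dx": 0.177,"dy": -0.11,"dz": 0.026,"wx": 0,"wy": 0,"wz": 0},{"fingers": 0.085,"dx": 0.177,"dy": -0.11,"dz": 0.026,"wx": 0,"wy": 0,"wz": 0},{"fingers": 0.085,"dx": 0.177,"dy": -0.11,"dz": 0.026,"wx": 0,"wy": 0,"wz": 0},{"fingers": 0.085,"dx": 0.177,"dy": -0.11,"dz": 0.026,"wx": 0,"wy": 0,"wz": 0}]}}

```text
t: 0.98
eef_pos: [0.4683, -0.2912, 0.2005]
tool_rot: [[0.966, 0.258, -0.001], [0.258, -0.966, 0.002], [-0.0, -0.002, -1.0]]
ft_force: [1.3, -0.1, 0.7]
finger_gap: 0.085
```

```bash
cat > wr.py <<'E'
import sys
from h import *
# wr.py color ztop out : rect of coloured top in wrist view
col,z,out=sys.argv[1],float(sys.argv[2]),sys.argv[3]
m=cam("wrist");st=state();im=get_image("wrist");save(out,im)
L={"green":((45,100,90),(80,255,255)),"blue":((105,110,90),(125,255,255)),"yellow":((22,110,130),(34,255,255)),"brass":((8,90,90),(24,255,255))}[col]
hsv=cv2.cvtColor(im,cv2.COLOR_RGB2HSV);k=cv2.inRange(hsv,*L)
cs,_=cv2.findContours(k,cv2.RETR_EXTERNAL,cv2.CHAIN_APPROX_NONE)
for c in sorted(cs,key=cv2.contourArea)[-2:]:
    w=onplane(m,c.reshape(-1,2),z)[:,:2];r=cv2.minAreaRect((w*1000).astype(np.float32))
    print(cv2.contourArea(c),c.reshape(-1,2).mean(0).round(),np.round(r[0],1),np.round(r[1],1),round(r[2],1))
print(st["eef_pos"].round(4),st["t"])
E
python3 wr.py green .03 pics/w1.png;python3 go.py 0.492 -0.288 0.2 15
```

```text
0.0 [344. 190.] [ 471.  -310.4] [0. 0.] 0.0
4670.5 [328. 147.] [ 504.6 -286.5] [77.3 50.7] 15.1
[ 0.4683 -0.2912  0.2005] 0.9833
t 1.03 d [ 0.018   0.0079 -0.0005] w [-0.0073 -0.0047  0.0025] rows 0.47227878632497966 0.07271869707310376 F [ 1.7  3.8 -0.4] gap 0.0848
```

View pics/w1.png

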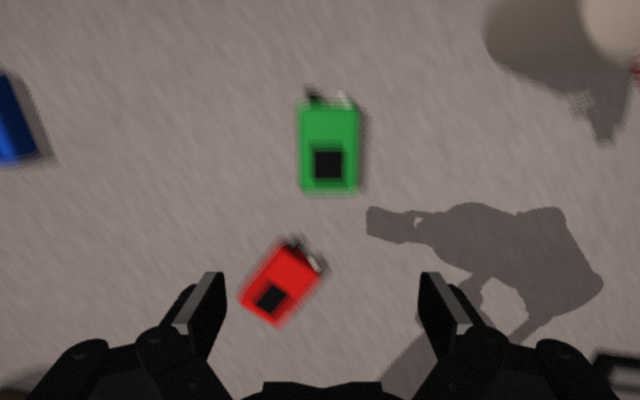

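Wrist view shows green pack at (328,147), red at (280,285); motion blur, so re-measure settled.

```bash
python3 wr.py green .03 pics/w2.png;python3 wr.py green .03 pics/w2.png;python3 go.py 0.497 -0.288 0.1 15
```

```text
4837.0 [338. 162.] [ 497.6 -291. ] [76.7 51.6] 15.0
[ 0.4725 -0.2851  0.1995] 1.0333
4857.0 [336. 158.] [ 498.  -291.5] [77.2 51.5] 14.9
[ 0.4701 -0.288   0.1997] 1.0833
t 1.13 d [0.0281 0.0057 0.1   ] w [-0.0037  0.0008  0.0047] rows 2.494083168842268 0.04811564999618764 F [-0.1 -0.5 -0.1] gap 0.0852
```

```bash
python3 go.py 0.4975 -0.2903 0.06 15
```

```text
t 1.13 d [0.028  0.0082 0.14  ] w [-0.0037  0.0008  0.0047] rows 3.4286900569018877 0.04811564999618764 F [-0.1 -0.5 -0.1] gap 0.0852
```

>>> {"api": "step_arm", "payload": {"rows": [{"fingers": 0.085,"dx": 0.028,"dy": 0.008,"dz": 0.14,"wx": -0.003,"wy": 0,"wz": 0.005},{"fingers": 0.085,"dx": 0.028,"dy": 0.008,"dz": 0.14,"wx": -0.003,"wy": 0,"wz": 0.005},{"fingers": 0.085,"dx": 0.028,"dy": 0.008,"dz": 0.14,"wx": -0.003,"wy": 0,"wz": 0.005},{"fingers": 0.085,"dx": 0.028,"dy": 0.008,"dz": 0.14,"wx": -0.003,"wy": 0,"wz": 0.005},{"fingers": 0.085,"dx": 0.028,"dy": 0.008,"dz": 0.14,"wx": -0.003,"wy": 0,"wz": 0.005}]}}

```text
t: 1.55
eef_pos: [0.4931, -0.2885, 0.0544]
tool_rot: [[0.966, 0.258, -0.01], [0.258, -0.966, 0.006], [-0.008, -0.009, -1.0]]
ft_force: [-1.4, 0.1, 0.8]
finger_gap: 0.085
```

```bash
python3 go.py 0.4975 -0.2903 0.018 15
```

```text
t 1.55 d [0.0041 0.0032 0.0363] w [-0.0089  0.0083 -0.0013] rows 0.8802308358196564 0.09763522305562511 F [-1.4  0.1  0.8] gap 0.085
```

>>> {"api": "step_arm", "payload": {"rows": [{"fingers": 0.085,"dx": 0.004,"dy": 0.003,"dz": 0.018,"wx": -0.009,"wy": 0.008,"wz": 0},{"fingers": 0.085,"dx": 0.004,"dy": 0.003,"dz": 0.036,"wx": -0.009,"wy": 0.008,"wz": 0},{"fingers": 0.085,"dx": 0.004,"dy": 0.003,"dz": 0.036,"wx": -0.009,"wy": 0.008,"wz": 0},{"fingers": 0.085,"dx": 0.004,"dy": 0.003,"dz": 0.036,"wx": -0.009,"wy": 0.008,"wz": 0}]}}

```text
t: 1.88
eef_pos: [0.4967, -0.291, 0.0189]
tool_rot: [[0.967, 0.256, -0.001], [0.256, -0.967, -0.0], [-0.001, -0.0, -1.0]]
ft_force: [-0.1, -0.3, 0.4]
finger_gap: 0.0846
```

```bash
python3 go.py 0.4975 -0.2903 0.018 15
```

```text
t 1.88 d [ 0.001  -0.0005  0.0009] w [-0.0002  0.0009 -0.0025] rows 0.03459163394322968 0.021216533065063152 F [-0.1 -0.3  0.4] gap 0.0846
```

>>> {"api": "step_arm", "payload": {"rows": [{"fingers": 0.045,"dx": 0,"dy": 0,"dz": 0,"wx": 0,"wy": 0,"wz": 0},{"fingers": 0.045,"dx": 0,"dy": 0,"dz": 0,"wx": 0,"wy": 0,"wz": 0},{"fingers": 0.045,"dx": 0,"dy": 0,"dz": 0,"wx": 0,"wy": 0,"wz": 0},{"fingers": 0.045,"dx": 0,"dy": 0,"dz": 0,"wx": 0,"wy": 0,"wz": 0},{"fingers": 0.045,"dx": 0,"dy": 0,"dz": 0,"wx": 0,"wy": 0,"wz": 0}], "grip_force": 40}}

```text
t: 2.3
eef_pos: [0.4981, -0.2924, 0.0212]
tool_rot: [[0.967, 0.256, 0.002], [0.257, -0.967, -0.003], [0.001, 0.003, -1.0]]
ft_force: [-1.1, -1.3, 8.4]
finger_gap: 0.0533
```

>>> {"api": "step_arm", "payload": {"rows": [{"fingers": 0.045,"dx": 0,"dy": 0,"dz": -0.03,"wx": 0,"wy": 0,"wz": 0},{"fingers": 0.045,"dx": 0,"dy": 0,"dz": -0.06,"wx": 0,"wy": 0,"wz": 0},{"fingers": 0.045,"dx": 0,"dy": 0,"dz": -0.06,"wx": 0,"wy": 0,"wz": 0},{"fingers": 0.045,"dx": 0,"dy": 0,"dz": -0.06,"wx": 0,"wy": 0,"wz": 0}], "grip_force": 40}}

```text
t: 2.63
eef_pos: [0.4997, -0.2933, 0.0837]
tool_rot: [[0.966, 0.257, 0.006], [0.257, -0.966, -0.006], [0.005, 0.007, -1.0]]
ft_force: [-0.4, 0.2, -2.4]
finger_gap: 0.053
```

```bash
python3 go.py 0.661 -0.132 0.08 6.0
```

```text
t 2.63 d [ 0.1973 -0.1146  0.0038] w [ 0.0068 -0.0053  0.1548] rows 5.47144375927817 1.241006561707636 F [-0.4  0.2 -2.4] gap 0.053
```

>>> {"api": "step_arm", "payload": {"rows": [{"fingers": 0.045,"dx": 0.03,"dy": -0.02,"dz": 0.0,"wx": 0.004,"wy": -0.003,"wz": 0.04},{"fingers": 0.045,"dx": 0.07,"dy": -0.04,"dz": 0.0,"wx": 0.007,"wy": -0.005,"wz": 0.08},{"fingers": 0.045,"dx": 0.105,"dy": -0.06,"dz": 0.0,"wx": 0.007,"wy": -0.005,"wz": 0.12},{"fingers": 0.045,"dx": 0.14,"dy": -0.08,"dz": 0.0,"wx": 0.007,"wy": -0.005,"wz": 0.15},{"fingers": 0.045,"dx": 0.165,"dy": -0.095,"dz": 0.0,"wx": 0.007,"wy": -0.005,"wz": 0.155}]}}

```text
t: 3.05
eef_pos: [0.6356, -0.1561, 0.0819]
tool_rot: [[0.995, 0.104, -0.001], [0.104, -0.995, 0.002], [-0.001, -0.002, -1.0]]
ft_force: [0.5, 0.3, -0.7]
finger_gap: 0.0532
```

```bash
python3 go.py 0.661 -0.132 0.05 6.0
```

```text
t 3.05 d [ 0.0278 -0.0213  0.0319] w [-0.002   0.0012 -0.0004] rows 1.1357881688998028 0.019031894612367397 F [ 0.5  0.3 -0.7] gap 0.0532
```

>>> {"api": "step_arm", "payload": {"rows": [{"fingers": 0.045,"dx": 0.014,"dy": -0.011,"dz": 0.015,"wx": 0,"wy": 0,"wz": 0},{"fingers": 0.045,"dx": 0.028,"dy": -0.021,"dz": 0.03,"wx": 0,"wy": 0,"wz": 0},{"fingers": 0.045,"dx": 0.028,"dy": -0.021,"dz": 0.032,"wx": 0,"wy": 0,"wz": 0},{"fingers": 0.045,"dx": 0.028,"dy": -0.021,"dz": 0.032,"wx": 0,"wy": 0,"wz": 0},{"fingers": 0.045,"dx": 0.028,"dy": -0.021,"dz": 0.032,"wx": 0,"wy": 0,"wz": 0}]}}

```text
t: 3.47
eef_pos: [0.6595, -0.1322, 0.0483]
tool_rot: [[0.995, 0.104, -0.005], [0.104, -0.995, 0.002], [-0.005, -0.003, -1.0]]
ft_force: [-0.6, -1.0, -1.2]
finger_gap: 0.0535
```

```bash
python3 go.py 0.661 -0.1323 0.0215 6.0;python3 wr.py green .06 pics/w3.png
```

```text
t 3.47 d [0.0016 0.0003 0.0267] w [-0.0029  0.0048 -0.0001] rows 0.642682510386368 0.04502386104815005 F [-0.6 -1.  -1.2] gap 0.0535
14921.0 [324.  18.] [ 763.2 -121.5] [ 10.1 125. ] 5.9
19800.0 [321. 290.] [ 663.4 -131.1] [75.9 50. ] 6.0
[ 0.6595 -0.1322  0.0483] 3.4667
```

View pics/w3.png

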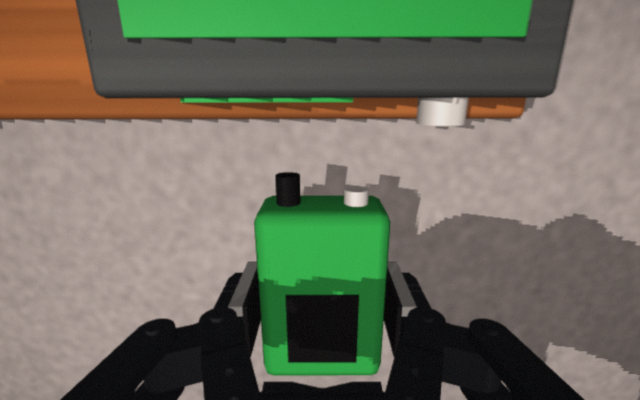

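Held pack at (321,285), parallel to the shelf edge at row ~120, aligned with receiver (~(325,60)). Lower.

>>> {"api": "step_arm", "payload": {"rows": [{"fingers": 0.045,"dx": 0,"dy": 0,"dz": 0.012,"wx": -0.003,"wy": 0.005,"wz": 0},{"fingers": 0.045,"dx": 0,"dy": 0,"dz": 0.022,"wx": -0.003,"wy": 0.005,"wz": 0},{"fingers": 0.045,"dx": 0,"dy": 0,"dz": 0.027,"wx": -0.003,"wy": 0.005,"wz": 0},{"fingers": 0.045,"dx": 0,"dy": 0,"dz": 0.027,"wx": -0.003,"wy": 0.005,"wz": 0}]}}

```text
t: 3.85
eef_pos: [0.6592, -0.1335, 0.0218]
tool_rot: [[0.995, 0.102, 0.001], [0.102, -0.995, -0.0], [0.001, 0.0, -1.0]]
ft_force: [-0.0, -1.0, -0.5]
finger_gap: 0.0532
```

>>> {"api": "step_arm", "payload": {"rows": [{"fingers": 0.075,"dx": 0,"dy": 0,"dz": 0,"wx": 0,"wy": 0,"wz": 0},{"fingers": 0.075,"dx": 0,"dy": 0,"dz": 0,"wx": 0,"wy": 0,"wz": 0},{"fingers": 0.085,"dx": 0,"dy": 0,"dz": 0,"wx": 0,"wy": 0,"wz": 0},{"fingers": 0.085,"dx": 0,"dy": 0,"dz": -0.03,"wx": 0,"wy": 0,"wz": 0},{"fingers": 0.085,"dx": 0,"dy": 0,"dz": -0.06,"wx": 0,"wy": 0,"wz": 0}]}}

```text
t: 4.27
eef_pos: [0.6566, -0.1328, 0.0797]
tool_rot: [[0.995, 0.102, -0.005], [0.102, -0.995, 0.001], [-0.005, -0.002, -1.0]]
ft_force: [0.8, -0.8, -0.0]
finger_gap: 0.0852
```

```bash
python3 wr.py green .03 pics/w4.png; python3 go.py 0.43 0.017 0.18 22.8
```

```text
11191.0 [323. 233.] [ 659.9 -132.9] [78.6 53.2] 6.0
12953.5 [322.  19.] [ 770.5 -120.6] [ 16.7 156.2] 5.8
[ 0.6566 -0.1328  0.0797] 4.2667
t 4.32 d [-0.2152 -0.1741 -0.0935] w [ 0.0045 -0.0081 -0.2952] rows 7.0076384417702435 2.3630725926968017 F [ 2.2 -1.1  3.9] gap 0.0849
```

View pics/w4.png

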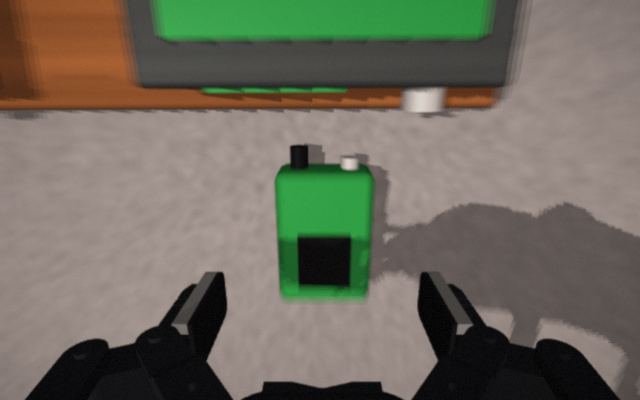

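Green pack released at (0.660,−0.133), yaw 6.0° (image (323,233)); target (0.661,−0.132). Next, blue.

>>> {"api": "step_arm", "payload": {"rows": [{"fingers": 0.085,"dx": -0.01,"dy": -0.01,"dz": -0.035,"wx": 0,"wy": 0,"wz": -0.05},{"fingers": 0.085,"dx": -0.035,"dy": -0.03,"dz": -0.07,"wx": 0,"wy": 0,"wz": -0.1},{"fingers": 0.085,"dx": -0.065,"dy": -0.05,"dz": -0.09,"wx": 0,"wy": 0,"wz": -0.15},{"fingers": 0.085,"dx": -0.095,"dy": -0.075,"dz": -0.09,"wx": 0,"wy": 0,"wz": -0.2},{"fingers": 0.085,"dx": -0.125,"dy": -0.1,"dz": -0.09,"wx": 0,"wy": 0,"wz": -0.25}]}}

```text
t: 4.73
eef_pos: [0.529, -0.0477, 0.1808]
tool_rot: [[0.938, 0.347, 0.016], [0.347, -0.938, -0.004], [0.014, 0.009, -1.0]]
ft_force: [0.1, 0.9, -0.4]
finger_gap: 0.0851
```

```bash
python3 go.py 0.43 0.017 0.17 22.8
```

```text
t 4.73 d [-0.0705 -0.0951  0.009 ] w [ 0.0093 -0.0138 -0.0436] rows 2.84730258409438 0.3736066438070292 F [ 0.1  0.9 -0.4] gap 0.0851
```

>>> {"api": "step_arm", "payload": {"rows": [{"fingers": 0.085,"dx": -0.024,"dy": -0.032,"dz": 0.003,"wx": 0.009,"wy": -0.014,"wz": -0.02},{"fingers": 0.085,"dx": -0.048,"dy": -0.064,"dz": 0.006,"wx": 0.009,"wy": -0.014,"wz": -0.043},{"fingers": 0.085,"dx": -0.07,"dy": -0.095,"dz": 0.009,"wx": 0.009,"wy": -0.014,"wz": -0.043},{"fingers": 0.085,"dx": -0.07,"dy": -0.095,"dz": 0.009,"wx": 0.009,"wy": -0.014,"wz": -0.043},{"fingers": 0.085,"dx": -0.07,"dy": -0.095,"dz": 0.009,"wx": 0.009,"wy": -0.014,"wz": -0.043}]}}

```text
t: 5.15
eef_pos: [0.4285, 0.0181, 0.1698]
tool_rot: [[0.921, 0.389, -0.001], [0.389, -0.921, -0.0], [-0.001, 0.0, -1.0]]
ft_force: [0.4, -0.7, 0.4]
finger_gap: 0.085
```

```bash
python3 wr.py blue .03 pics/w5.png; python3 wr.py blue .03 pics/w5b.png; python3 go.py 0.4405 0.0155 0.06 22.8
```

```text
5835.0 [332. 179.] [444.4  16.3] [79.2 52.6] 23.4
[0.4285 0.0181 0.1698] 5.15
0.0 [328. 134.] [480.8  33. ] [0.8 0. ] 112.8
5737.5 [329. 182.] [443.8  16.3] [78.3 52.4] 23.7
[0.4308 0.0174 0.1707] 5.2
t 5.25 d [0.0069 0.0044 0.1111] w [ 0.002  -0.0029 -0.0002] rows 2.6715348542421316 0.027944760564746828 F [-0.2  0.1 -0.7] gap 0.0849
```

View pics/w5b.png

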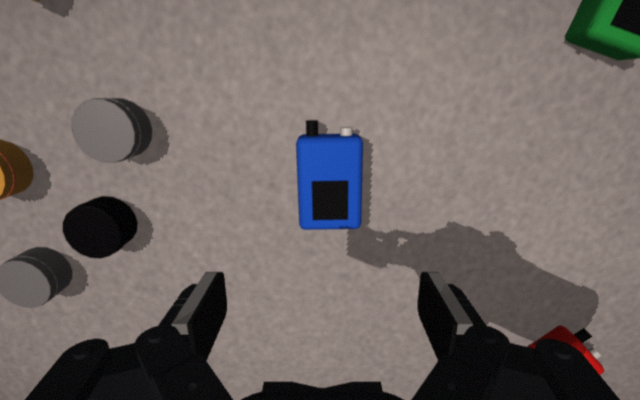

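Blue pack at (330,182), world (0.443,0.016), yaw 23.3°. Agrees with the top view.

```bash
python3 go.py 0.443 0.016 0.055 23.3
```

```text
t 5.25 d [0.0094 0.0049 0.1161] w [ 0.002  -0.0029 -0.009 ] rows 2.7959729064514955 0.07688699034012791 F [-0.2  0.1 -0.7] gap 0.0849
```

>>> {"api": "step_arm", "payload": {"rows": [{"fingers": 0.085,"dx": 0.009,"dy": 0.005,"dz": 0.04,"wx": 0.002,"wy": -0.003,"wz": -0.009},{"fingers": 0.085,"dx": 0.009,"dy": 0.005,"dz": 0.075,"wx": 0.002,"wy": -0.003,"wz": -0.009},{"fingers": 0.085,"dx": 0.009,"dy": 0.005,"dz": 0.105,"wx": 0.002,"wy": -0.003,"wz": -0.009},{"fingers": 0.085,"dx": 0.009,"dy": 0.005,"dz": 0.116,"wx": 0.002,"wy": -0.003,"wz": -0.009},{"fingers": 0.085,"dx": 0.009,"dy": 0.005,"dz": 0.116,"wx": 0.002,"wy": -0.003,"wz": -0.009}]}}

```text
t: 5.67
eef_pos: [0.4418, 0.0151, 0.0524]
tool_rot: [[0.919, 0.394, -0.006], [0.394, -0.919, 0.0], [-0.005, -0.002, -1.0]]
ft_force: [1.0, -0.2, 0.7]
finger_gap: 0.0849
```

```bash
python3 go.py 0.443 0.016 0.0215 23.3
```

```text
t 5.67 d [ 0.0017 -0.0003  0.0309] w [-0.0023  0.005  -0.0013] rows 0.7409723254838974 0.045215041004554556 F [ 1.  -0.2  0.7] gap 0.0849
```

>>> {"api": "step_arm", "payload": {"rows": [{"fingers": 0.085,"dx": 0.002,"dy": 0,"dz": 0.018,"wx": -0.002,"wy": 0.005,"wz": 0},{"fingers": 0.085,"dx": 0.002,"dy": 0,"dz": 0.031,"wx": -0.002,"wy": 0.005,"wz": 0},{"fingers": 0.085,"dx": 0.002,"dy": 0,"dz": 0.031,"wx": -0.002,"wy": 0.005,"wz": 0},{"fingers": 0.045,"dx": 0.002,"dy": 0,"dz": 0.031,"wx": -0.002,"wy": 0.005,"wz": 0},{"fingers": 0.045,"dx": 0.002,"dy": 0,"dz": 0.031,"wx": -0.002,"wy": 0.005,"wz": 0}]}}

```text
t: 6.08
eef_pos: [0.4454, 0.0155, 0.0226]
tool_rot: [[0.919, 0.394, 0.003], [0.394, -0.919, 0.0], [0.003, 0.001, -1.0]]
ft_force: [0.7, -0.3, -0.5]
finger_gap: 0.0639
```

>>> {"api": "step_arm", "payload": {"rows": [{"fingers": 0.045,"dx": 0,"dy": 0,"dz": 0,"wx": 0,"wy": 0,"wz": 0},{"fingers": 0.045,"dx": 0,"dy": 0,"dz": 0,"wx": 0,"wy": 0,"wz": 0},{"fingers": 0.045,"dx": 0,"dy": 0,"dz": 0,"wx": 0,"wy": 0,"wz": 0},{"fingers": 0.045,"dx": 0,"dy": 0,"dz": 0,"wx": 0,"wy": 0,"wz": 0}]}}

```text
t: 6.42
eef_pos: [0.4469, 0.0154, 0.0237]
tool_rot: [[0.919, 0.394, 0.006], [0.394, -0.919, -0.0], [0.005, 0.002, -1.0]]
ft_force: [0.6, 0.0, 5.2]
finger_gap: 0.0526
```

>>> {"api": "step_arm", "payload": {"rows": [{"fingers": 0.045,"dx": 0,"dy": 0,"dz": -0.03,"wx": 0,"wy": 0,"wz": 0},{"fingers": 0.045,"dx": 0,"dy": 0,"dz": -0.06,"wx": 0,"wy": 0,"wz": 0},{"fingers": 0.045,"dx": 0,"dy": 0,"dz": -0.06,"wx": 0,"wy": 0,"wz": 0},{"fingers": 0.045,"dx": 0,"dy": 0,"dz": -0.06,"wx": 0,"wy": 0,"wz": 0}]}}

```text
t: 6.75
eef_pos: [0.4481, 0.0153, 0.0853]
tool_rot: [[0.919, 0.394, 0.01], [0.394, -0.919, -0.0], [0.009, 0.004, -1.0]]
ft_force: [0.1, 0.5, -1.6]
finger_gap: 0.0529
```

```bash
python3 go.py 0.638 0.1063 0.08 6.0
```

```text
t 6.75 d [ 0.2103 -0.0088  0.0072] w [ 0.003  -0.0098  0.3004] rows 5.050626209306109 2.4056178516893247 F [ 0.1  0.5 -1.6] gap 0.0529
```

>>> {"api": "step_arm", "payload": {"rows": [{"fingers": 0.045,"dx": 0.03,"dy": -0.001,"dz": 0,"wx": 0.003,"wy": -0.005,"wz": 0.06},{"fingers": 0.045,"dx": 0.07,"dy": -0.003,"dz": 0,"wx": 0.003,"wy": -0.01,"wz": 0.13},{"fingers": 0.045,"dx": 0.11,"dy": -0.005,"dz": 0,"wx": 0.003,"wy": -0.01,"wz": 0.2},{"fingers": 0.045,"dx": 0.15,"dy": -0.007,"dz": 0,"wx": 0.003,"wy": -0.01,"wz": 0.26},{"fingers": 0.045,"dx": 0.18,"dy": -0.008,"dz": 0,"wx": 0.003,"wy": -0.01,"wz": 0.3}]}}

```text
t: 7.17
eef_pos: [0.6119, 0.095, 0.0851]
tool_rot: [[0.995, 0.103, -0.001], [0.103, -0.995, 0.0], [-0.001, -0.0, -1.0]]
ft_force: [1.3, -0.7, -1.0]
finger_gap: 0.0531
```

```bash
python3 go.py 0.638 0.1063 0.05 6.0
```

```text
t 7.17 d [ 0.0272 -0.0085  0.0351] w [-0.0003  0.0009 -0.0018] rows 1.0846888613928072 0.01614314552521383 F [ 1.3 -0.7 -1. ] gap 0.0531
```

>>> {"api": "step_arm", "payload": {"rows": [{"fingers": 0.045,"dx": 0.014,"dy": -0.004,"dz": 0.015,"wx": 0,"wy": 0,"wz": 0},{"fingers": 0.045,"dx": 0.027,"dy": -0.0085,"dz": 0.03,"wx": 0,"wy": 0,"wz": 0},{"fingers": 0.045,"dx": 0.027,"dy": -0.0085,"dz": 0.035,"wx": 0,"wy": 0,"wz": 0},{"fingers": 0.045,"dx": 0.027,"dy": -0.0085,"dz": 0.035,"wx": 0,"wy": 0,"wz": 0},{"fingers": 0.045,"dx": 0.027,"dy": -0.0085,"dz": 0.035,"wx": 0,"wy": 0,"wz": 0}]}}

```text
t: 7.58
eef_pos: [0.6352, 0.1058, 0.048]
tool_rot: [[0.995, 0.103, -0.006], [0.103, -0.995, -0.001], [-0.006, -0.0, -1.0]]
ft_force: [-0.4, -0.0, -1.1]
finger_gap: 0.0532
```

```bash
python3 wr.py blue .058 pics/w6.png; python3 go.py 0.638 0.1063 0.0235 6.0
```

```text
16740.5 [320.  20.] [738.4 117.5] [ 11.6 127.2] 5.9
20122.0 [321. 288.] [638.5 106.8] [81.9 50. ] 5.7
[0.6352 0.1058 0.048 ] 7.5833
t 7.63 d [ 0.0022 -0.0003  0.0256] w [-0.0002  0.0041 -0.002 ] rows 0.6160499921768637 0.03623273115482644 F [-0.1  0.1 -1.1] gap 0.053
```

View pics/w6.png

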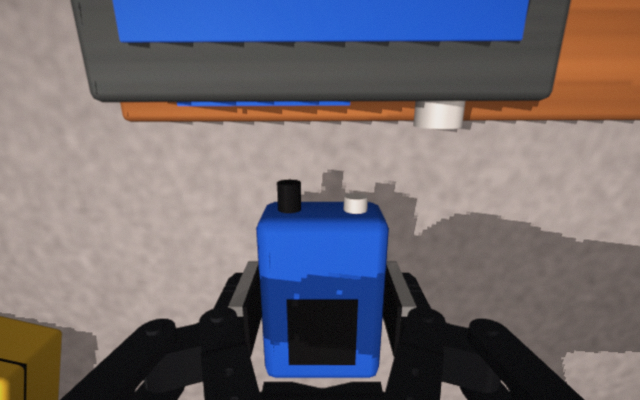

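Blue pack at (322,285), square to the shelf edge (row ~122); lower and release.

>>> {"api": "step_arm", "payload": {"rows": [{"fingers": 0.045,"dx": 0,"dy": 0,"dz": 0.012,"wx": 0,"wy": 0.004,"wz": 0},{"fingers": 0.045,"dx": 0,"dy": 0,"dz": 0.021,"wx": 0,"wy": 0.004,"wz": 0},{"fingers": 0.045,"dx": 0,"dy": 0,"dz": 0.0255,"wx": 0,"wy": 0.004,"wz": 0},{"fingers": 0.045,"dx": 0,"dy": 0,"dz": 0.0255,"wx": 0,"wy": 0.004,"wz": 0}]}}

```text
t: 7.97
eef_pos: [0.6352, 0.1054, 0.0238]
tool_rot: [[0.995, 0.102, -0.001], [0.102, -0.995, 0.0], [-0.001, -0.0, -1.0]]
ft_force: [0.3, 0.5, -0.4]
finger_gap: 0.0525
```

>>> {"api": "step_arm", "payload": {"rows": [{"fingers": 0.075,"dx": 0,"dy": 0,"dz": 0,"wx": 0,"wy": 0,"wz": 0},{"fingers": 0.075,"dx": 0,"dy": 0,"dz": 0,"wx": 0,"wy": 0,"wz": 0},{"fingers": 0.085,"dx": 0,"dy": 0,"dz": 0,"wx": 0,"wy": 0,"wz": 0},{"fingers": 0.085,"dx": 0,"dy": 0,"dz": -0.03,"wx": 0,"wy": 0,"wz": 0},{"fingers": 0.085,"dx": 0,"dy": 0,"dz": -0.06,"wx": 0,"wy": 0,"wz": 0}]}}

```text
t: 8.38
eef_pos: [0.6325, 0.1051, 0.0814]
tool_rot: [[0.995, 0.102, -0.008], [0.102, -0.995, -0.001], [-0.008, -0.0, -1.0]]
ft_force: [1.2, 0.3, 0.5]
finger_gap: 0.085
```

```bash
python3 wr.py blue .03 pics/w7.png; python3 go.py 0.51 0.297 0.18 -10.6
```

```text
11342.5 [321. 235.] [633.3 105.8] [82.4 53.3] 5.8
14457.0 [320.  21.] [745.2 118.2] [ 19.  157.6] 5.8
[0.6325 0.1051 0.0814] 8.3833
t 8.43 d [-0.1079 -0.2034 -0.0905] w [-0.0011 -0.0063  0.2874] rows 5.932986235161821 2.3002899505161123 F [2.4 0.3 4.4] gap 0.085
```

View pics/w7.png

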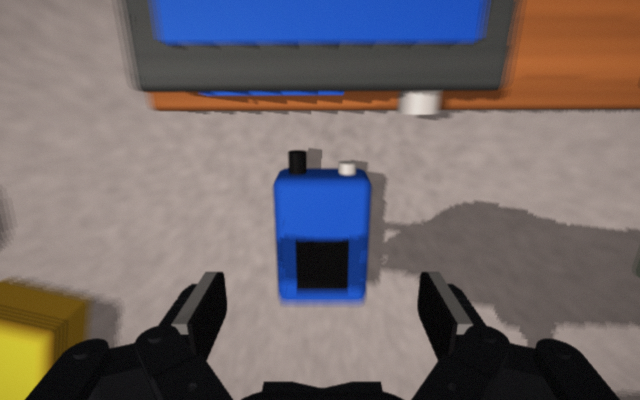

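Blue at (0.633,0.106), yaw 5.8° (target 0.636,0.106). Now the case.

>>> {"api": "step_arm", "payload": {"rows": [{"fingers": 0.085,"dx": -0.01,"dy": -0.005,"dz": -0.035,"wx": 0,"wy": -0.006,"wz": 0.06},{"fingers": 0.085,"dx": -0.025,"dy": -0.025,"dz": -0.07,"wx": 0,"wy": -0.006,"wz": 0.12},{"fingers": 0.085,"dx": -0.045,"dy": -0.06,"dz": -0.09,"wx": 0,"wy": -0.006,"wz": 0.18},{"fingers": 0.085,"dx": -0.065,"dy": -0.095,"dz": -0.09,"wx": 0,"wy": -0.006,"wz": 0.24},{"fingers": 0.085,"dx": -0.085,"dy": -0.13,"dz": -0.09,"wx": 0,"wy": -0.006,"wz": 0.287}]}}

```text
t: 8.85
eef_pos: [0.5426, 0.2263, 0.1827]
tool_rot: [[0.982, -0.188, 0.007], [-0.188, -0.982, 0.003], [0.006, -0.005, -1.0]]
ft_force: [-0.2, 1.4, -0.2]
finger_gap: 0.0848
```

```bash
python3 go.py 0.51 0.297 0.17 -10.6
```

```text
t 8.85 d [-0.0454 -0.0633  0.0128] w [-0.0045 -0.0059 -0.0044] rows 1.8924123694772979 0.06889456167302327 F [-0.2  1.4 -0.2] gap 0.0848
```

>>> {"api": "step_arm", "payload": {"rows": [{"fingers": 0.085,"dx": -0.02,"dy": -0.03,"dz": 0.005,"wx": -0.004,"wy": -0.006,"wz": -0.004},{"fingers": 0.085,"dx": -0.045,"dy": -0.063,"dz": 0.013,"wx": -0.004,"wy": -0.006,"wz": -0.004},{"fingers": 0.085,"dx": -0.045,"dy": -0.063,"dz": 0.013,"wx": -0.004,"wy": -0.006,"wz": -0.004},{"fingers": 0.085,"dx": -0.045,"dy": -0.063,"dz": 0.013,"wx": -0.004,"wy": -0.006,"wz": -0.004},{"fingers": 0.085,"dx": -0.045,"dy": -0.063,"dz": 0.013,"wx": -0.004,"wy": -0.006,"wz": -0.004}]}}

```text
t: 9.27
eef_pos: [0.5103, 0.2966, 0.1697]
tool_rot: [[0.983, -0.183, 0.0], [-0.183, -0.983, -0.0], [0.0, 0.0, -1.0]]
ft_force: [0.8, -0.1, 0.3]
finger_gap: 0.0853
```

```bash
python3 wr.py yellow .042 pics/w8.png; python3 wr.py yellow .042 pics/w8b.png
```

```text
6805.0 [317. 178.] [528.1 298.3] [58.  77.8] 79.2
[0.5103 0.2966 0.1697] 9.2667
6829.0 [316. 179.] [527.9 298.4] [58.  77.9] 79.2
[0.5109 0.2961 0.1698] 9.3167
```

View pics/w8b.png

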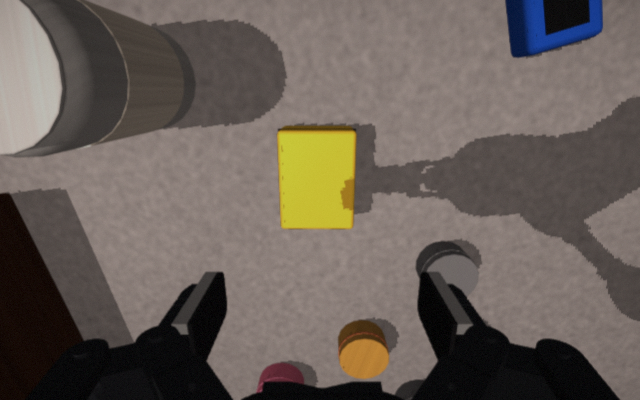

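Case at (317,179) → (0.528,0.298), yaw −10.8°, 78×58 mm as expected. Descend.

```bash
python3 go.py 0.5275 0.298 0.065 -10.8
```

```text
t 9.37 d [ 0.0156 -0.0053  0.1049] w [-0.0004 -0.0005  0.0019] rows 2.546451976547859 0.016065304598614074 F [0.2 0.3 1.2] gap 0.0848
```

>>> {"api": "step_arm", "payload": {"rows": [{"fingers": 0.085,"dx": 0.0155,"dy": -0.005,"dz": 0.035,"wx": 0,"wy": 0,"wz": 0.002},{"fingers": 0.085,"dx": 0.0155,"dy": -0.005,"dz": 0.07,"wx": 0,"wy": 0,"wz": 0.002},{"fingers": 0.085,"dx": 0.0155,"dy": -0.005,"dz": 0.1,"wx": 0,"wy": 0,"wz": 0.002},{"fingers": 0.085,"dx": 0.0155,"dy": -0.005,"dz": 0.105,"wx": 0,"wy": 0,"wz": 0.002},{"fingers": 0.085,"dx": 0.0155,"dy": -0.005,"dz": 0.105,"wx": 0,"wy": 0,"wz": 0.002}]}}

```text
t: 9.78
eef_pos: [0.5259, 0.2953, 0.0622]
tool_rot: [[0.982, -0.19, -0.005], [-0.19, -0.982, -0.003], [-0.004, 0.003, -1.0]]
ft_force: [-0.7, -0.2, 0.7]
finger_gap: 0.085
```

```bash
python3 go.py 0.5275 0.298 0.026 -10.8
```

```text
t 9.78 d [ 0.0012 -0.0031  0.0362] w [ 0.0034  0.0045 -0.0024] rows 0.8719099042176448 0.049227112723284526 F [-0.7 -0.2  0.7] gap 0.085
```

>>> {"api": "step_arm", "payload": {"rows": [{"fingers": 0.085,"dx": 0.001,"dy": -0.003,"dz": 0.018,"wx": 0.003,"wy": 0.004,"wz": -0.002},{"fingers": 0.085,"dx": 0.001,"dy": -0.003,"dz": 0.036,"wx": 0.003,"wy": 0.004,"wz": -0.002},{"fingers": 0.085,"dx": 0.001,"dy": -0.003,"dz": 0.036,"wx": 0.003,"wy": 0.004,"wz": -0.002},{"fingers": 0.05,"dx": 0.001,"dy": -0.003,"dz": 0.036,"wx": 0.003,"wy": 0.004,"wz": -0.002},{"fingers": 0.05,"dx": 0.001,"dy": -0.003,"dz": 0.036,"wx": 0.003,"wy": 0.004,"wz": -0.002}]}}

```text
t: 10.2
eef_pos: [0.5291, 0.2985, 0.0285]
tool_rot: [[0.982, -0.188, 0.003], [-0.188, -0.982, 0.001], [0.003, -0.002, -1.0]]
ft_force: [-0.1, 0.2, -0.4]
finger_gap: 0.0632
```

>>> {"api": "step_arm", "payload": {"rows": [{"fingers": 0.05,"dx": 0,"dy": 0,"dz": 0,"wx": 0,"wy": 0,"wz": 0},{"fingers": 0.05,"dx": 0,"dy": 0,"dz": 0,"wx": 0,"wy": 0,"wz": 0},{"fingers": 0.05,"dx": 0,"dy": 0,"dz": 0,"wx": 0,"wy": 0,"wz": 0},{"fingers": 0.05,"dx": 0,"dy": 0,"dz": 0,"wx": 0,"wy": 0,"wz": 0}]}}

```text
t: 10.53
eef_pos: [0.5294, 0.2986, 0.0292]
tool_rot: [[0.982, -0.188, 0.004], [-0.188, -0.982, 0.002], [0.003, -0.002, -1.0]]
ft_force: [0.0, -0.7, 0.3]
finger_gap: 0.0594
```

```bash
python3 go.py 0.5275 0.298 0.10 -10.8
```

```text
t 10.53 d [-0.0015  0.0008 -0.0708] w [-0.0022 -0.0032 -0.0008] rows 1.6992848874129365 0.03212100023803629 F [ 0.  -0.7  0.3] gap 0.0594
```

>>> {"api": "step_arm", "payload": {"rows": [{"fingers": 0.05,"dx": 0,"dy": 0,"dz": -0.03,"wx": 0,"wy": 0,"wz": 0},{"fingers": 0.05,"dx": 0,"dy": 0,"dz": -0.06,"wx": 0,"wy": 0,"wz": 0},{"fingers": 0.05,"dx": 0,"dy": 0,"dz": -0.085,"wx": 0,"wy": 0,"wz": 0},{"fingers": 0.05,"dx": 0,"dy": 0,"dz": -0.085,"wx": 0,"wy": 0,"wz": 0}]}}

```text
t: 10.87
eef_pos: [0.5331, 0.3006, 0.1201]
tool_rot: [[0.982, -0.188, 0.014], [-0.188, -0.982, 0.006], [0.012, -0.009, -1.0]]
ft_force: [1.7, 0.7, -1.4]
finger_gap: 0.059
```

```bash
python3 go.py 0.649 -0.013 0.12 6.0
```

```text
t 10.87 d [ 0.1728  0.2862 -0.0003] w [-0.007  -0.0134 -0.2938] rows 8.016795059000847 2.354268256923982 F [ 1.7  0.7 -1.4] gap 0.059
```

>>> {"api": "step_arm", "payload": {"rows": [{"fingers": 0.05,"dx": 0.015,"dy": 0.03,"dz": 0,"wx": -0.007,"wy": -0.013,"wz": -0.03},{"fingers": 0.05,"dx": 0.035,"dy": 0.06,"dz": 0,"wx": -0.007,"wy": -0.013,"wz": -0.07},{"fingers": 0.05,"dx": 0.055,"dy": 0.095,"dz": 0,"wx": -0.007,"wy": -0.013,"wz": -0.11},{"fingers": 0.05,"dx": 0.077,"dy": 0.13,"dz": 0,"wx": -0.007,"wy": -0.013,"wz": -0.15},{"fingers": 0.05,"dx": 0.1,"dy": 0.165,"dz": 0,"wx": -0.007,"wy": -0.013,"wz": -0.19}]}}

```text
t: 11.28
eef_pos: [0.5991, 0.1184, 0.1182]
tool_rot: [[1.0, 0.004, -0.002], [0.004, -1.0, 0.0], [-0.002, -0.0, -1.0]]
ft_force: [0.1, 0.1, -3.3]
finger_gap: 0.059
```

```bash
python3 go.py 0.649 -0.013 0.12 6.0
```

```text
t 11.28 d [ 0.0493  0.1316 -0.002 ] w [-0.0006  0.0025 -0.1008] rows 3.3708983991768315 0.8070199112064343 F [ 0.1  0.1 -3.3] gap 0.059
```

>>> {"api": "step_arm", "payload": {"rows": [{"fingers": 0.05,"dx": 0.013,"dy": 0.035,"dz": 0,"wx": 0,"wy": 0.002,"wz": -0.03},{"fingers": 0.05,"dx": 0.026,"dy": 0.07,"dz": 0,"wx": 0,"wy": 0.002,"wz": -0.06},{"fingers": 0.05,"dx": 0.039,"dy": 0.105,"dz": 0,"wx": 0,"wy": 0.002,"wz": -0.09},{"fingers": 0.05,"dx": 0.049,"dy": 0.13,"dz": 0,"wx": 0,"wy": 0.002,"wz": -0.1},{"fingers": 0.05,"dx": 0.049,"dy": 0.1315,"dz": 0,"wx": 0,"wy": 0.002,"wz": -0.1}]}}

```text
t: 11.7
eef_pos: [0.6501, -0.0185, 0.1168]
tool_rot: [[0.995, 0.1, 0.001], [0.1, -0.995, -0.002], [0.001, 0.002, -1.0]]
ft_force: [0.1, 0.1, -2.1]
finger_gap: 0.059
```

```bash
python3 go.py 0.649 -0.013 0.06 6.0
```

```text
t 11.7 d [-0.0006 -0.0057  0.0567] w [ 0.0022 -0.0006 -0.0049] rows 1.3677114812723907 0.04321217724731699 F [ 0.1  0.1 -2.1] gap 0.059
```

>>> {"api": "step_arm", "payload": {"rows": [{"fingers": 0.05,"dx": 0,"dy": -0.0055,"dz": 0.02,"wx": 0.002,"wy": 0,"wz": -0.005},{"fingers": 0.05,"dx": 0,"dy": -0.0055,"dz": 0.04,"wx": 0.002,"wy": 0,"wz": -0.005},{"fingers": 0.05,"dx": 0,"dy": -0.0055,"dz": 0.057,"wx": 0.002,"wy": 0,"wz": -0.005},{"fingers": 0.05,"dx": 0,"dy": -0.0055,"dz": 0.057,"wx": 0.002,"wy": 0,"wz": -0.005},{"fingers": 0.05,"dx": 0,"dy": -0.0055,"dz": 0.057,"wx": 0.002,"wy": 0,"wz": -0.005}]}}

```text
t: 12.12
eef_pos: [0.647, -0.0124, 0.0571]
tool_rot: [[0.994, 0.105, -0.005], [0.105, -0.994, 0.001], [-0.005, -0.001, -1.0]]
ft_force: [0.8, -0.2, -2.8]
finger_gap: 0.0588
```

```bash
python3 wr.py yellow .072 pics/w9.png; python3 go.py 0.649 -0.013 0.029 6.0
```

```text
3488.0 [314. 368.] [621.7 -13.7] [23.9 55.7] 6.1
9719.5 [320. 253.] [671.8  -9. ] [29.4 56.7] 6.0
[ 0.647  -0.0124  0.0571] 12.1167
t 12.17 d [0.0002 0.0005 0.0298] w [-0.0004  0.0013  0.0005] rows 0.715373767704847 0.01161523495003145 F [-0.  0. -2.] gap 0.0595
```

View pics/w9.png

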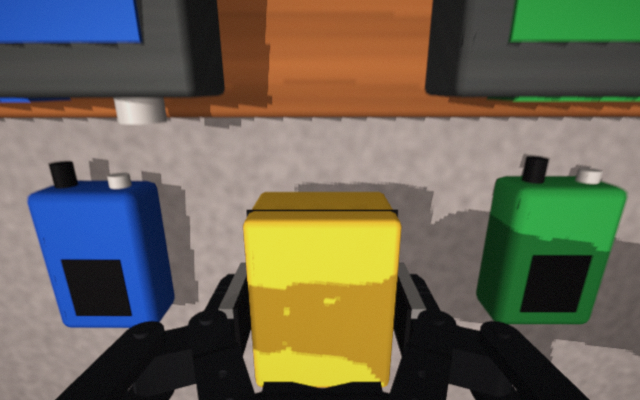

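Case (320,290) hangs centrally between blue (100,255) and green (550,250). Lower and release.

>>> {"api": "step_arm", "payload": {"rows": [{"fingers": 0.05,"dx": 0,"dy": 0,"dz": 0.014,"wx": 0,"wy": 0.001,"wz": 0},{"fingers": 0.05,"dx": 0,"dy": 0,"dz": 0.024,"wx": 0,"wy": 0.001,"wz": 0},{"fingers": 0.05,"dx": 0,"dy": 0,"dz": 0.03,"wx": 0,"wy": 0.001,"wz": 0},{"fingers": 0.05,"dx": 0,"dy": 0,"dz": 0.03,"wx": 0,"wy": 0.001,"wz": 0}]}}

```text
t: 12.5
eef_pos: [0.6489, -0.0124, 0.0291]
tool_rot: [[0.994, 0.105, -0.0], [0.105, -0.994, 0.0], [-0.0, -0.0, -1.0]]
ft_force: [1.4, 0.4, -2.7]
finger_gap: 0.0596
```

>>> {"api": "step_arm", "payload": {"rows": [{"fingers": 0.07,"dx": 0,"dy": 0,"dz": 0,"wx": 0,"wy": 0,"wz": 0},{"fingers": 0.075,"dx": 0,"dy": 0,"dz": 0,"wx": 0,"wy": 0,"wz": 0},{"fingers": 0.08,"dx": 0,"dy": 0,"dz": 0,"wx": 0,"wy": 0,"wz": 0},{"fingers": 0.08,"dx": 0,"dy": 0,"dz": -0.03,"wx": 0,"wy": 0,"wz": 0},{"fingers": 0.08,"dx": 0,"dy": 0,"dz": -0.06,"wx": 0,"wy": 0,"wz": 0}]}}

```text
t: 12.92
eef_pos: [0.6464, -0.0122, 0.0869]
tool_rot: [[0.994, 0.105, -0.007], [0.105, -0.994, 0.001], [-0.007, -0.002, -1.0]]
ft_force: [0.9, -0.3, -0.2]
finger_gap: 0.0802
```

```bash
python3 wr.py yellow .042 pics/w10.png; python3 go.py 0.325 0.285 0.2 6
```

```text
47.5 [364. 283.] [626.1 -38.7] [3.7 7.8] 40.1
9857.5 [321. 249.] [646.2 -11.9] [81.1 60. ] 6.0
[ 0.6464 -0.0122  0.0869] 12.9167
t 12.97 d [-0.2937 -0.3304 -0.1069] w [ 0.0011 -0.0076  0.0007] rows 10.905974165624434 0.06186454102133051 F [2.3 0.1 4.4] gap 0.0803
```

View pics/w10.png

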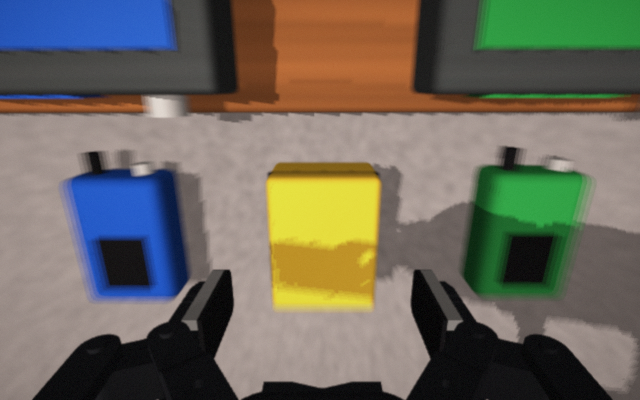

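Case released at (0.646,−0.012), yaw 6.0°. Now the brass tin.

>>> {"api": "step_arm", "payload": {"rows": [{"fingers": 0.08,"dx": -0.01,"dy": -0.01,"dz": -0.035,"wx": 0,"wy": -0.007,"wz": 0},{"fingers": 0.08,"dx": -0.03,"dy": -0.03,"dz": -0.06,"wx": 0,"wy": -0.007,"wz": 0},{"fingers": 0.08,"dx": -0.055,"dy": -0.06,"dz": -0.085,"wx": 0,"wy": -0.007,"wz": 0},{"fingers": 0.08,"dx": -0.08,"dy": -0.09,"dz": -0.1,"wx": 0,"wy": -0.007,"wz": 0},{"fingers": 0.08,"dx": -0.107,"dy": -0.12,"dz": -0.105,"wx": 0,"wy": -0.007,"wz": 0}]}}

```text
t: 13.38
eef_pos: [0.5373, 0.0938, 0.2031]
tool_rot: [[0.995, 0.104, 0.009], [0.104, -0.995, -0.0], [0.008, 0.001, -1.0]]
ft_force: [0.8, 1.5, -0.1]
finger_gap: 0.0798
```

```bash
python3 go.py 0.325 0.285 0.19 6
```

```text
t 13.38 d [-0.1914 -0.2122  0.0113] w [ 0.0011 -0.0085 -0.0008] rows 6.858455014057069 0.06865692264357516 F [ 0.8  1.5 -0.1] gap 0.0798
```

>>> {"api": "step_arm", "payload": {"rows": [{"fingers": 0.07,"dx": -0.027,"dy": -0.03,"dz": 0.002,"wx": 0,"wy": -0.008,"wz": 0},{"fingers": 0.07,"dx": -0.055,"dy": -0.06,"dz": 0.005,"wx": 0,"wy": -0.008,"wz": 0},{"fingers": 0.07,"dx": -0.082,"dy": -0.091,"dz": 0.007,"wx": 0,"wy": -0.008,"wz": 0},{"fingers": 0.07,"dx": -0.11,"dy": -0.122,"dz": 0.009,"wx": 0,"wy": -0.008,"wz": 0},{"fingers": 0.07,"dx": -0.137,"dy": -0.152,"dz": 0.011,"wx": 0,"wy": -0.008,"wz": 0}]}}

```text
t: 13.8
eef_pos: [0.3841, 0.2319, 0.1912]
tool_rot: [[0.995, 0.103, 0.002], [0.103, -0.995, 0.0], [0.002, 0.0, -1.0]]
ft_force: [-0.5, 0.8, 0.4]
finger_gap: 0.0701
```

```bash
python3 go.py 0.325 0.285 0.17 6
```

```text
t 13.8 d [-0.0533 -0.0589  0.0211] w [ 0.0002 -0.0023 -0.0015] rows 1.9717532092195957 0.021699694583227007 F [-0.5  0.8  0.4] gap 0.0701
```

>>> {"api": "step_arm", "payload": {"rows": [{"fingers": 0.07,"dx": -0.027,"dy": -0.03,"dz": 0.01,"wx": 0,"wy": -0.002,"wz": 0},{"fingers": 0.07,"dx": -0.053,"dy": -0.059,"dz": 0.021,"wx": 0,"wy": -0.002,"wz": 0},{"fingers": 0.07,"dx": -0.053,"dy": -0.059,"dz": 0.021,"wx": 0,"wy": -0.002,"wz": 0},{"fingers": 0.07,"dx": -0.053,"dy": -0.059,"dz": 0.021,"wx": 0,"wy": -0.002,"wz": 0},{"fingers": 0.07,"dx": -0.053,"dy": -0.059,"dz": 0.021,"wx": 0,"wy": -0.002,"wz": 0}]}}

```text
t: 14.22
eef_pos: [0.3258, 0.2854, 0.1706]
tool_rot: [[0.995, 0.104, 0.002], [0.104, -0.995, 0.0], [0.002, -0.0, -1.0]]
ft_force: [1.1, -0.6, 0.5]
finger_gap: 0.0701
```

```bash
python3 wr.py brass .03 pics/w11.png; python3 wr.py brass .03 pics/w11b.png;  python3 go.py 0.338 0.286 0.07 6; python3 - <<'E'
import cv2;i=cv2.imread("pics/w11b.png");print(i.shape)
E
```

```text
0.0 [331. 148.] [367.2 283.2] [0. 0.] 0.0
2931.0 [322. 177.] [341.  287.7] [53.  49.1] 7.6
[0.3258 0.2854 0.1706] 14.2167
2919.5 [322. 177.] [340.2 287.1] [50.5 51.4] 69.4
[0.3265 0.2851 0.1708] 14.2667
t 14.32 d [0.0111 0.     0.1008] w [-0.0003 -0.0021 -0.0029] rows 2.4316953367384837 0.02863681613699587 F [ 0.2 -0.1 -0.1] gap 0.0696
(400, 640, 3)
```

View pics/w11b.png

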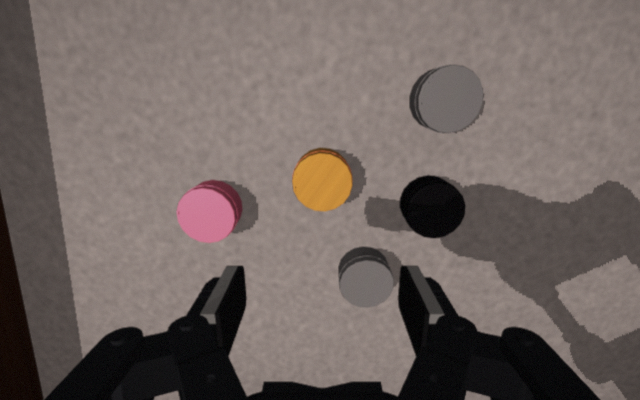

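Brass tin at (322,180) → (0.339,0.2867), 50 mm wide; pink, black and grey ones are its neighbours. Descend with a 70 mm opening.

>>> {"api": "step_arm", "payload": {"rows": [{"fingers": 0.07,"dx": 0.012,"dy": -0.0005,"dz": 0.035,"wx": 0,"wy": -0.002,"wz": 0},{"fingers": 0.07,"dx": 0.012,"dy": -0.0005,"dz": 0.07,"wx": 0,"wy": -0.002,"wz": 0},{"fingers": 0.07,"dx": 0.012,"dy": -0.0005,"dz": 0.1,"wx": 0,"wy": -0.002,"wz": 0},{"fingers": 0.07,"dx": 0.012,"dy": -0.0005,"dz": 0.11,"wx": 0,"wy": -0.002,"wz": 0},{"fingers": 0.07,"dx": 0.012,"dy": -0.0005,"dz": 0.11,"wx": 0,"wy": -0.002,"wz": 0}]}}

```text
t: 14.73
eef_pos: [0.3379, 0.2843, 0.0585]
tool_rot: [[0.995, 0.099, -0.005], [0.099, -0.995, -0.003], [-0.005, 0.003, -1.0]]
ft_force: [-0.4, 0.1, -0.7]
finger_gap: 0.07
```

```bash
python3 go.py 0.339 0.2867 0.023 6
```

```text
t 14.73 d [ 0.0015 -0.0024  0.0355] w [ 0.0027  0.0054 -0.0056] rows 0.8538165083775168 0.06606448047154145 F [-0.4  0.1 -0.7] gap 0.07
```

>>> {"api": "step_arm", "payload": {"rows": [{"fingers": 0.07,"dx": 0.0015,"dy": -0.002,"dz": 0.018,"wx": 0.003,"wy": 0.005,"wz": -0.005},{"fingers": 0.07,"dx": 0.0015,"dy": -0.002,"dz": 0.0355,"wx": 0.003,"wy": 0.005,"wz": -0.005},{"fingers": 0.07,"dx": 0.0015,"dy": -0.002,"dz": 0.0355,"wx": 0.003,"wy": 0.005,"wz": -0.005},{"fingers": 0.04,"dx": 0.0015,"dy": -0.002,"dz": 0.0355,"wx": 0.003,"wy": 0.005,"wz": -0.005},{"fingers": 0.04,"dx": 0.0015,"dy": -0.002,"dz": 0.0355,"wx": 0.003,"wy": 0.005,"wz": -0.005}], "grip_force": 40}}

```text
t: 15.15
eef_pos: [0.3407, 0.2871, 0.0249]
tool_rot: [[0.995, 0.103, 0.002], [0.103, -0.995, 0.002], [0.002, -0.002, -1.0]]
ft_force: [-0.2, -0.3, 2.0]
finger_gap: 0.0487
```

>>> {"api": "step_arm", "payload": {"rows": [{"fingers": 0.04,"dx": 0,"dy": 0,"dz": 0,"wx": 0,"wy": 0,"wz": 0},{"fingers": 0.04,"dx": 0,"dy": 0,"dz": 0,"wx": 0,"wy": 0,"wz": 0},{"fingers": 0.04,"dx": 0,"dy": 0,"dz": 0,"wx": 0,"wy": 0,"wz": 0},{"fingers": 0.04,"dx": 0,"dy": 0,"dz": 0,"wx": 0,"wy": 0,"wz": 0}]}}

```text
t: 15.48
eef_pos: [0.3411, 0.2874, 0.0255]
tool_rot: [[0.995, 0.103, 0.003], [0.103, -0.995, 0.003], [0.003, -0.002, -1.0]]
ft_force: [0.3, 0.1, -0.8]
finger_gap: 0.0487
```

```bash
python3 go.py 0.339 0.2867 0.15 6
```

```text
t 15.48 d [-0.0017  0.0002 -0.1245] w [-0.0023 -0.0034 -0.0011] rows 2.985714913750065 0.03391950816664348 F [ 0.3  0.1 -0.8] gap 0.0487
```

>>> {"api": "step_arm", "payload": {"rows": [{"fingers": 0.04,"dx": 0,"dy": 0,"dz": -0.03,"wx": 0,"wy": 0,"wz": 0},{"fingers": 0.04,"dx": 0,"dy": 0,"dz": -0.065,"wx": 0,"wy": 0,"wz": 0},{"fingers": 0.04,"dx": 0,"dy": 0,"dz": -0.1,"wx": 0,"wy": 0,"wz": 0},{"fingers": 0.04,"dx": 0,"dy": 0,"dz": -0.11,"wx": 0,"wy": 0,"wz": 0},{"fingers": 0.04,"dx": 0,"dy": 0,"dz": -0.11,"wx": 0,"wy": 0,"wz": 0}]}}

```text
t: 15.9
eef_pos: [0.3432, 0.2889, 0.1389]
tool_rot: [[0.995, 0.104, 0.01], [0.104, -0.995, 0.007], [0.011, -0.006, -1.0]]
ft_force: [0.7, 0.3, -0.2]
finger_gap: 0.0485
```

```bash
python3 wr.py brass .139 pics/w12.png;python3 go.py 0.646 -0.012 0.13 6
```

```text
0.0 [328. 225.] [374.6 290.5] [0.  2.9] 6.1
10372.5 [322. 284.] [341.2 290.3] [55.3 54.6] 59.3
[0.3432 0.2889 0.1389] 15.9
t 15.95 d [0.2717 0.3297 0.0072] w [-0.004  -0.0066 -0.0009] rows 10.246676736335308 0.06232793030736513 F [-0.3  0.  -0.5] gap 0.0484
```

View pics/w12.png

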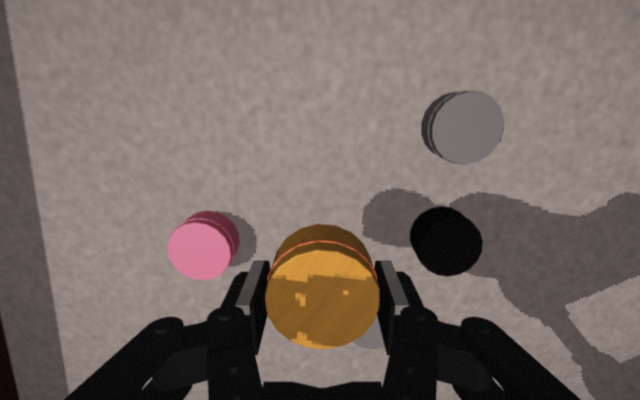

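Tin is held centrally (322,285), neighbours untouched.

>>> {"api": "step_arm", "payload": {"rows": [{"fingers": 0.04,"dx": 0.02,"dy": 0.025,"dz": 0,"wx": -0.004,"wy": -0.007,"wz": 0},{"fingers": 0.04,"dx": 0.046,"dy": 0.056,"dz": 0,"wx": -0.004,"wy": -0.007,"wz": 0},{"fingers": 0.04,"dx": 0.072,"dy": 0.087,"dz": 0,"wx": -0.004,"wy": -0.007,"wz": 0},{"fingers": 0.04,"dx": 0.097,"dy": 0.118,"dz": 0,"wx": -0.004,"wy": -0.007,"wz": 0},{"fingers": 0.04,"dx": 0.123,"dy": 0.149,"dz": 0,"wx": -0.004,"wy": -0.007,"wz": 0}]}}

```text
t: 16.37
eef_pos: [0.478, 0.1504, 0.134]
tool_rot: [[0.995, 0.104, -0.006], [0.104, -0.995, -0.001], [-0.006, 0.0, -1.0]]
ft_force: [0.4, 0.0, -0.2]
finger_gap: 0.0489
```

```bash
python3 go.py 0.647 -0.012 0.13 6
```

```text
t 16.37 d [0.1512 0.1791 0.0032] w [ 0.0005  0.0059 -0.0005] rows 5.622581859070543 0.047168099054204535 F [ 0.4  0.  -0.2] gap 0.0489
```

>>> {"api": "step_arm", "payload": {"rows": [{"fingers": 0.04,"dx": 0.025,"dy": 0.03,"dz": 0,"wx": 0,"wy": 0.006,"wz": 0},{"fingers": 0.04,"dx": 0.051,"dy": 0.06,"dz": 0,"wx": 0,"wy": 0.006,"wz": 0},{"fingers": 0.04,"dx": 0.077,"dy": 0.091,"dz": 0,"wx": 0,"wy": 0.006,"wz": 0},{"fingers": 0.04,"dx": 0.1,"dy": 0.119,"dz": 0,"wx": 0,"wy": 0.006,"wz": 0},{"fingers": 0.04,"dx": 0.12,"dy": 0.142,"dz": 0,"wx": 0,"wy": 0.006,"wz": 0}]}}

```text
t: 16.78
eef_pos: [0.6116, 0.0194, 0.1298]
tool_rot: [[0.995, 0.103, -0.005], [0.103, -0.995, -0.001], [-0.005, 0.0, -1.0]]
ft_force: [0.1, 0.4, -0.3]
finger_gap: 0.0485
```

```bash
python3 go.py 0.647 -0.012 0.1 6
```

```text
t 16.78 d [0.0321 0.0348 0.0297] w [ 0.0001  0.0048 -0.0018] rows 1.34080123569878 0.04089817433061515 F [ 0.1  0.4 -0.3] gap 0.0485
```

>>> {"api": "step_arm", "payload": {"rows": [{"fingers": 0.04,"dx": 0.016,"dy": 0.017,"dz": 0.015,"wx": 0,"wy": 0.005,"wz": 0},{"fingers": 0.04,"dx": 0.032,"dy": 0.035,"dz": 0.03,"wx": 0,"wy": 0.005,"wz": 0},{"fingers": 0.04,"dx": 0.032,"dy": 0.035,"dz": 0.03,"wx": 0,"wy": 0.005,"wz": 0},{"fingers": 0.04,"dx": 0.032,"dy": 0.035,"dz": 0.03,"wx": 0,"wy": 0.005,"wz": 0},{"fingers": 0.04,"dx": 0.032,"dy": 0.035,"dz": 0.03,"wx": 0,"wy": 0.005,"wz": 0}]}}

```text
t: 17.2
eef_pos: [0.6446, -0.0118, 0.0969]
tool_rot: [[0.995, 0.102, -0.005], [0.102, -0.995, 0.001], [-0.005, -0.001, -1.0]]
ft_force: [0.3, 0.5, -0.8]
finger_gap: 0.0483
```

```bash
python3 wr.py brass .102 pics/w13.png;python3 go.py 0.647 -0.012 0.068 6
```

```text
19066.5 [323. 245.] [662.   -9.3] [86.7 48.2] 5.9
21369.5 [395.  75.] [741.4 -31.8] [ 33.  146.4] 5.8
[ 0.6446 -0.0118  0.0969] 17.2
t 17.25 d [0.0018 0.0008 0.0301] w [-0.0008  0.003  -0.0014] rows 0.722867325107708 0.02755618117027022 F [ 1.2  0.8 -1. ] gap 0.0486
```

View pics/w13.png

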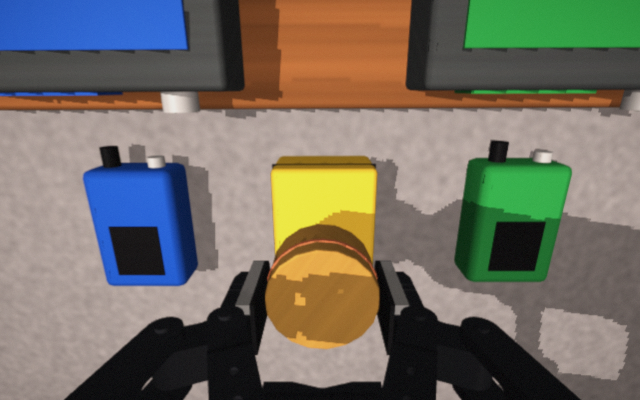

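Tin at (322,293) above the case (323,220). Quick check of its position before lowering.

```bash
python3 - <<'E'
from h import *
m=cam("wrist");print(onplane(m,[[322,294],[322,345]],.1015).round(4)); print(onplane(m,[[272,167],[376,167]],.042).round(4),state()["eef_pos"])
E
```

```text
[[ 0.6464 -0.0107  0.1015]
 [ 0.6197 -0.0135  0.1015]]
[[ 0.6855  0.0212  0.042 ]
 [ 0.6914 -0.036   0.042 ]] [ 0.64519946 -0.01140206  0.0980838 ]
```

>>> {"api": "step_arm", "payload": {"rows": [{"fingers": 0.04,"dx": 0.002,"dy": 0.001,"dz": 0.012,"wx": 0,"wy": 0.003,"wz": 0},{"fingers": 0.04,"dx": 0.002,"dy": 0.001,"dz": 0.022,"wx": 0,"wy": 0.003,"wz": 0},{"fingers": 0.04,"dx": 0.002,"dy": 0.001,"dz": 0.029,"wx": 0,"wy": 0.003,"wz": 0},{"fingers": 0.04,"dx": 0.002,"dy": 0.001,"dz": 0.03,"wx": 0,"wy": 0.003,"wz": 0},{"fingers": 0.04,"dx": 0.002,"dy": 0.001,"dz": 0.03,"wx": 0,"wy": 0.003,"wz": 0}]}}

```text
t: 17.67
eef_pos: [0.6465, -0.0117, 0.0674]
tool_rot: [[0.995, 0.104, -0.001], [0.104, -0.995, 0.001], [-0.001, -0.001, -1.0]]
ft_force: [-0.0, -1.2, -0.4]
finger_gap: 0.0484
```

>>> {"api": "step_arm", "payload": {"rows": [{"fingers": 0.052,"dx": 0,"dy": 0,"dz": 0.0005,"wx": 0,"wy": 0,"wz": 0},{"fingers": 0.056,"dx": 0,"dy": 0,"dz": 0.0005,"wx": 0,"wy": 0,"wz": 0},{"fingers": 0.062,"dx": 0,"dy": 0,"dz": 0,"wx": 0,"wy": 0,"wz": 0},{"fingers": 0.07,"dx": 0,"dy": 0,"dz": 0,"wx": 0,"wy": 0,"wz": 0},{"fingers": 0.07,"dx": 0,"dy": 0,"dz": 0,"wx": 0,"wy": 0,"wz": 0}]}}

```text
t: 18.08
eef_pos: [0.6468, -0.0118, 0.0677]
tool_rot: [[0.995, 0.103, -0.001], [0.103, -0.995, 0.001], [-0.001, -0.001, -1.0]]
ft_force: [0.6, -0.0, 0.6]
finger_gap: 0.07
```

>>> {"api": "step_arm", "payload": {"rows": [{"fingers": 0.07,"dx": 0,"dy": 0,"dz": -0.02,"wx": 0,"wy": 0,"wz": 0},{"fingers": 0.07,"dx": 0,"dy": 0,"dz": -0.045,"wx": 0,"wy": 0,"wz": 0},{"fingers": 0.07,"dx": 0,"dy": 0,"dz": -0.08,"wx": 0,"wy": 0,"wz": 0},{"fingers": 0.07,"dx": -0.02,"dy": 0,"dz": -0.115,"wx": 0,"wy": 0,"wz": 0},{"fingers": 0.07,"dx": -0.05,"dy": 0,"dz": -0.14,"wx": 0,"wy": 0,"wz": 0}]}}

```text
t: 18.5
eef_pos: [0.6004, -0.0173, 0.2117]
tool_rot: [[0.995, 0.104, 0.007], [0.104, -0.995, 0.0], [0.007, 0.0, -1.0]]
ft_force: [0.5, -0.7, 0.7]
finger_gap: 0.0704
```

>>> {"api": "step_arm", "payload": {"rows": [{"fingers": 0.07,"dx": -0.04,"dy": 0.01,"dz": 0,"wx": 0,"wy": 0,"wz": 0},{"fingers": 0.07,"dx": -0.08,"dy": 0.02,"dz": 0,"wx": 0,"wy": 0,"wz": 0},{"fingers": 0.07,"dx": -0.11,"dy": 0.03,"dz": 0,"wx": 0,"wy": 0,"wz": 0},{"fingers": 0.07,"dx": -0.12,"dy": 0.03,"dz": 0,"wx": 0,"wy": 0,"wz": 0},{"fingers": 0.07,"dx": -0.12,"dy": 0.03,"dz": 0,"wx": 0,"wy": 0,"wz": 0}]}}

```text
t: 18.92
eef_pos: [0.4817, -0.0599, 0.2109]
tool_rot: [[0.995, 0.102, 0.006], [0.102, -0.995, 0.001], [0.006, 0.0, -1.0]]
ft_force: [-0.2, 0.0, 0.1]
finger_gap: 0.07
```

```bash
python3 - <<'E'
from h import *
for n in("top","scene","wrist"):
    im=get_image(n);np.save(n+"1.npy",im)
    if n=="top": im=cv2.resize(im[80:290,140:540],None,fx=2,fy=2,interpolation=cv2.INTER_CUBIC)
    save(f"pics/{n}1.png",im)
print(state()["t"])
E
```

```text
19.0667
```

View pics/top1.png

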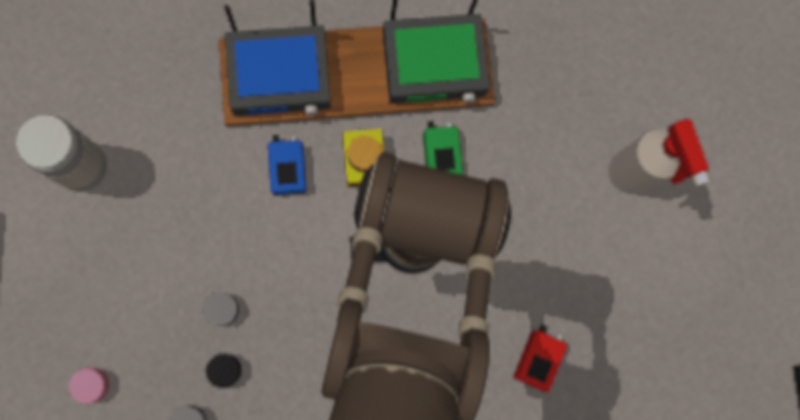

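View pics/wrist1.png

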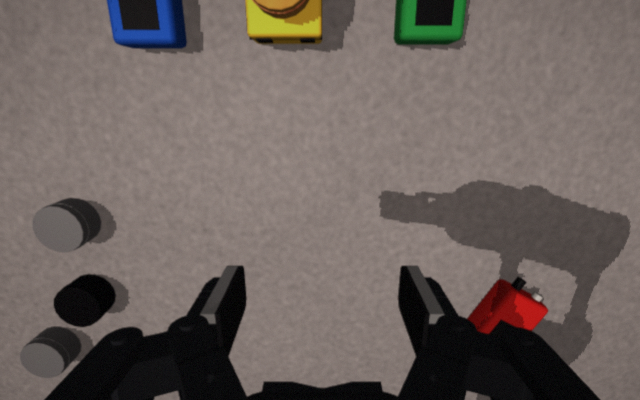

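View pics/scene1.png

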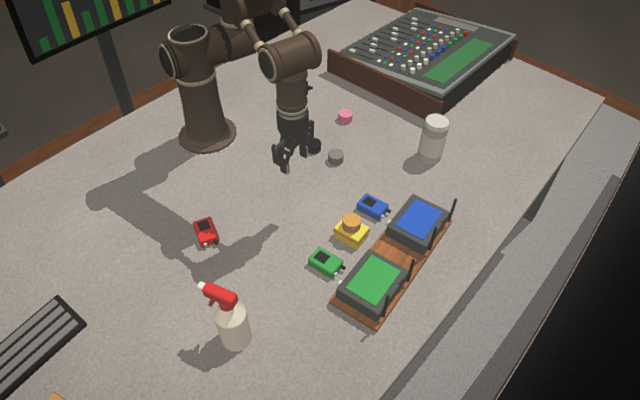

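Everything is in place: tin on the case at scene (350,222), packs at (372,206) and (326,262). Final numeric check in the shelf frame from the scene and top images.

```bash
python3 - <<'E'
from h import *
th=.105;X=np.array([np.cos(th),np.sin(th)]);Y=np.array([-np.sin(th),np.cos(th)]);c=np.array([787.,1.7])
def go(nm,lab,lo,hi,box,z):
    im=np.load(nm+"1.npy");m=cam(nm);k=cv2.inRange(cv2.cvtColor(im,cv2.COLOR_RGB2HSV),lo,hi);x0,y0,x1,y1=box
    b=np.zeros_like(k);b[y0:y1,x0:x1]=k[y0:y1,x0:x1]
    b=cv2.morphologyEx(b,cv2.MORPH_CLOSE,np.ones((9,9)))
    cs,_=cv2.findContours(b,cv2.RETR_EXTERNAL,cv2.CHAIN_APPROX_NONE);q=max(cs,key=cv2.contourArea).reshape(-1,2)
    w=onplane(m,q,z)[:,:2]*1000;r=cv2.minAreaRect(w.astype(np.float32));d=np.array(r[0])-c
    print(nm,lab,"shelf xy",round(d@X,1),round(d@Y,1),np.round(r[1],1),round(r[2],1))
B=((105,130,60),(125,255,255));G=((50,120,50),(75,255,255));T=((8,110,90),(22,255,255))
go("top","blue",*B,(270,145,296,180),.03)
go("top","tin",*T,(305,145,335,166),.072)
go("scene","tin",*T,(338,212,364,232),.060)
go("scene","blue",*B,(352,190,392,222),.02)
go("scene","green",*G,(305,244,345,280),.02)
E
```

```text
top blue shelf xy -145.9 118.5 [81.5 51.4] 5.5
top tin shelf xy -144.1 2.3 [44.1 51.9] 53.0
scene tin shelf xy -147.9 -1.6 [59.8 64.6] 40.3
scene blue shelf xy -143.0 121.1 [81.8 59. ] 3.3
scene green shelf xy -143.3 -117.8 [76.8 49.5] 6.7
```

```bash
python3 -c "
from workcell import finish_job,state
print(state()['t'],state()['ft_force']);print(finish_job())"
```

```text
19.0667 [-0.30423698  0.28287418 -0.63128761]
the job is handed in; nothing more can be done
None
```

I laid out the kit in front of the shelf and handed the job in at about 19 s. Everything is released and the arm is clear. No verdict was reported.

My last measurements, in the shelf frame (target in brackets; x negative means towards the robot):

| Item | x (mm) | y (mm) | Turn relative to shelf |
|---|---|---|---|
| Blue pack | −143 to −146 (−140) | 118 to 121 (+120) | within about 3° |
| Green pack | −143 (−140) | −118 (−120) | within about 1° |
| Battery case | about −142 (−140) | about 1 (0) | 0° |
| Brass tin | −144 to −148 (on the case) | −2 to 2 | upright in the pictures |

- **Case:** its position comes from the wrist camera just after I released it. I did not measure it again once the tin was on top.
- **Tin:** the two cameras disagreed by about 4 mm. It sits within about 6 mm of the lid's middle by these readings, against the 13 mm allowed.
- **Green pack:** the arm half hid it in the final top view, so its last reading is from the scene camera only. The wrist view after release agreed.
- **Bystanders:** the red pack, spray bottle and wipes can look unmoved in the final pictures. I judged this by eye and did not measure it.

No check failed.

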